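Set out the lock display on the locksmith's counter turntable

TASK

Set out the four locks on the round display turntable, all upright: the large padlock on the dark rectangle next to the brass stud, the small padlock on the dark rectangle opposite, the steel disc lock lying flat on the dark circle midway between them, and the brass rim cylinder standing collar down centred on top of the disc lock. Stand both padlocks with their broad faces along the rectangles' long sides, so that one broad face looks straight outward from the turntable's centre. The turntable spins freely: leave it at the angle where it stands, and leave the spray can, the cardboard box and the key tray alone.

Things in the scene. Friction and masses are not known exactly. Their poses are not given: they have to be found in the camera images.
- spinner: White turntable, 270 mm diameter, 12 mm thick, spins almost freely about its upright axis. Origin: centre of its underside, 16 mm above the counter; top at z=+12 mm. z up; +x points to the brass stud and turns with it. Flush dark marks: 70 mm circle at the centre; rectangles (40 mm along x, 70 along y) centred at x=+95 mm (by the stud) and x=-95 mm (across from it), y=0.
- stud (a point): Round brass stud head set flush into the turntable's top at the rim, 18 mm diameter, 124.5 mm from the centre on the turntable's +x axis; it turns with the turntable. The point is its centre, on the turntable's top.
- padlock_large: Large brass padlock standing upright on the underside of its body, steel shackle upwards. Body 28 mm thick (its x), 60 mm wide (its y), 46 mm high; the shackle (10 mm bar, in the plane x = 0) reaches 74 mm high. 0.2 to 0.42 kg. Origin at the centre of the underside, z up; broad faces look along +x and -x.
- padlock_small: Small brass padlock of the same form standing upright. Body 20 mm thick (its x), 36 mm wide (its y), 32 mm high; the shackle (6 mm bar, in the plane x = 0) reaches 52 mm high. 0.08 to 0.17 kg. Origin at the centre of the underside, z up; broad faces look along +x and -x.
- disc_lock: Round steel disc padlock lying flat: 60 mm diameter, 26 mm thick, flat faces, a short dark notch with a bar at one edge (flush, looks only). 0.2 to 0.42 kg. Origin at the centre of the underside, z up.
- rim_cylinder: Brass rim lock cylinder standing on its wider collar: collar 40 mm diameter and 7 mm high at the bottom, barrel of 28 mm diameter above it up to 39 mm, and a thin steel tail blade on top up to 50 mm. 0.11 to 0.22 kg. Origin at the centre of the underside, z up. Grip the barrel.
- spray_can: Bystander: upright spray can with a yellow label, 52 mm diameter, 150 mm high, far out to one side. Origin at the centre of the underside.
- blank_box: Bystander: closed plain cardboard box, 50 by 110 mm, 35 mm high, beyond the turntable. Origin at the centre of the underside.
- key_tray: Bystander: black open tray of key blanks, 140 by 100 mm, 28 mm high, far out to one side. Origin at the centre of the underside.
Mind the look-alikes: they are no part of the job. What is shaped like the padlock_small but turquoise is not meant.

How it is judged:
By the outcome, as a careful person would: the job done as asked, in the order asked, and still so for the second after the job is handed in, with the robot touching nothing.
It also fails if it takes over 115 s, if anything falls off the work surface, if the arm or the gripper's body presses on something with over 40 N, if the wrist force passes 120 N, or if a joint passes its speed limit or range.

ROBOT

A 6-joint arm with a two-finger parallel gripper is mounted at the origin on the work surface. World frame = base frame: x ahead of the robot, y to its left, z up, the work surface at z = 0. Lengths are in m, angles in rad, forces in N, time in s.
With the tool pointing down it reaches from about 0.425 to 0.95 m from the base axis. Payload 3.5 kg.
Tool frame: the origin (TCP) lies midway between the tips of the shut fingers; the grasp point (between the pads) lies 19 mm behind it; y points along the fingers, x is the direction in which the jaws open and shut, and the axes are right-handed (so a half turn about y gives the same grasp; the last joint's range is limited). The gripper opens to 85 mm and grips with 20 to 120 N. Pads are 22 mm wide; open, the fingers measure 114 mm over their backs; the gripper's body (76 mm by 85 mm) begins 54 mm behind the grasp point. The pads swing forward as they close: fully open they stand 13 mm farther back than shut.
Start: joints at [1.112, 0.286, 1.577, -0, 1.279, -0.15], TCP at [0.205, 0.643, 0.231] pointing down, gripper open.
Joint ranges: [-2.77, 2.77], [-0.9, 2.22], [0.21, 2.48], [-1.53, 4.67], [0.24, 2.81], [-2.84, 2.84]. Speed limits (rad/s): [2.79, 2.79, 3.14, 3.14, 3.14, 3.14].

INTERFACE

Orientations are given as a unit quaternion [x, y, z, w].
In Python, from plant import ctrl, viewer gives the robot as it stands.
- The arm moves only by the tool step_arm, never from a script. Its argument "rows" is a list of rows, each a list of 3 entries, a list of its own where there are three numbers: the turn, a rotation vector about the tool's x, y, z in degrees, then the shift along the tool's x, y, z in mm, then the closure, from 0 (fully open) to 1 (shut). A call has 1 to 10 rows; each row is the pose to reach, as a shift and turn from the pose commanded when the call began, along the tool's axes at that moment; what a row does not reach only later rows make up. A row lasts 1/12 s, in which the tool goes at most 41.7 mm and 7.16 degrees, less where a joint would pass 70% of its speed; a pose out of reach is approached as far as the arm can. A call with a gripper value outside its range is refused whole. The fingers move at their own pace and stop on an object; "newtons" is the grip in N (left out, the last holds). Time passes only in rows, so rows that repeat a pose let the fingers close. It gives the time, the measured TCP pose, the force and the opening at its end, in the units of the state.
- ctrl.get_state(): the state, without advancing time (a new reading comes with each control period).
- viewer.read_camera(name): name is "side" or "top" or "wrist"; returns (picture, depth): 420x560x3 uint8, red, green, blue; 420x560 float32, m along the optical axis (not along the pixel's ray), 0 where there is no reading.
- viewer.calibration(name): a dict with "K" (3x3 intrinsics, pixels), "D" ([k1, k2, p1, p2, k3] as OpenCV has them; the pictures are not rectified), "R" (3x3) and "t" (3): a world point X has camera coordinates R X + t. Camera axes: x right, y down, z forward; pixel columns grow to the right and rows downward; lengths in m; the calibration is good to about 2 mm. A picture is of the moment at which its call begins: read the wrist's pose just before it. calibration takes no time and is no camera call; for the wrist camera it gives the pose at the moment of the call.
- ctrl.sign_off(): hands the job in, once; it reports no verdict.
The state is a dict: "time": time; "qpos": joint angles; "dq": joint speeds; "joint_efforts": joint torques, N m; "eef_pos": TCP position; "tcp_rot": TCP orientation; "contact_force": force on the tool from outside, world axes, zero at the start; "wrist_torque": the same for the moment, N m; "opening": opening from 0.0 (shut) to 1.0 (fully open).
Only numpy, scipy, OpenCV 4.12 (cv2) and the standard library are available. Lean on these libraries where they do the work, as an engineer would, in place of code of your own. Each camera call takes 0.05 s, during which the arm holds its last target.

## Working session

There is one attempt and no reset: what is moved stays moved. The work goes in short steps, Python scripts to look and compute and a tool call to move; the robot and the scene stay as the last step left them, time stands still between calls to the robot, and variables do not carry over. Pictures are saved under pics/ and viewed, and the job is handed in when it is done.

Besides the shell and the picture viewer there is one more tool, called after "Request:" as name([rows], argument=value, ...), one row to a line, values as JSON. step_arm: Moves the arm, as the interface text tells. Its arguments: {"type":"object","properties":{"rows":{"type":"array"},"newtons":{"type":"number"}},"required":["rows"]}

```bash
ls -la; mkdir -p pics; cat > h.py <<'E'
import numpy as np, cv2
from plant import ctrl, viewer
def shot(n,f):
    c=viewer.calibration(n); im,d=viewer.read_camera(n)
    cv2.imwrite(f'pics/{f}.png',im[:,:,::-1]); np.savez(f'pics/{f}.npz',im=im,d=d,**{k:np.array(c[k],float) for k in 'KDRt'})
    return im,d,c
def load(f):
    z=np.load(f'pics/{f}.npz'); return z['im'],z['d'],{k:z[k] for k in 'KDRt'}
def ray(c,uv):
    uv=np.asarray(uv,float).reshape(-1,1,2)
    n=cv2.undistortPoints(uv,c['K'],c['D']).reshape(-1,2)
    r=np.c_[n,np.ones(len(n))]; return r@c['R'], -c['R'].T@c['t']
def onz(c,uv,z):
    r,o=ray(c,uv); return o+r*((z-o[2])/r[:,2])[:,None]
def cloud(im,d,c):
    v,u=np.mgrid[:420,:560]; n=cv2.undistortPoints(np.stack([u,v],-1).reshape(-1,1,2).astype(float),c['K'],c['D']).reshape(420,560,2)
    P=np.dstack([n,np.ones((420,560))])*d[...,None]
    return (P-c['t'])@c['R']
def proj(c,X):
    return cv2.projectPoints(np.asarray(X,float).reshape(-1,1,3),cv2.Rodrigues(c['R'])[0],c['t'],c['K'],c['D'])[0].reshape(-1,2)
E
python3 - <<'E'
from h import *
print(ctrl.get_state())
for n in ['top','side','wrist']:
    im,d,c=shot(n,n+'0'); print(n,-np.array(c['R']).T@np.array(c['t']),np.array(c['R'])[2],(d>0).mean())
E
```

```text
total 12
drwxr-xr-x  3 agent agent 4096 Dec  6 13:22 .
drwxr-xr-x 23 root  root  4096 Dec  6 13:22 ..
drwxr-xr-x  2 agent agent 4096 Dec  6 13:22 pics
{'time': 0.0, 'qpos': array([ 1.11197787e+00,  2.87201420e-01,  1.57817668e+00, -6.42932038e-06,
        1.27862387e+00, -1.50012929e-01]), 'dq': array([-0.00036424,  0.00096127,  0.00020487,  0.00174301, -0.00113445,
       -0.00059253]), 'joint_efforts': array([ 1.38909953e-03, -4.05981445e+01, -2.92629236e+01,  3.14579825e-05,
        5.80480671e-03,  5.49028513e-06]), 'eef_pos': array([0.20483111, 0.64247511, 0.22992353]), 'tcp_rot': array([ 0.571342  ,  0.41640284, -0.41791118, -0.57054995]), 'contact_force': array([ 0.6601821 ,  0.30759063, -0.2488924 ]), 'wrist_torque': array([-0.00122705,  0.06076692, -0.01463189]), 'opening': 1.002028172461409}
top [ 3.62298401e-01 -5.81191237e-04  1.27880889e+00] [ 0.18663115 -0.01450625 -0.98232295] 0.9961181972789116
side [0.19013592 0.90715672 0.72737178] [ 0.33397664 -0.75959687 -0.55809694] 0.9956547619047619
wrist [0.13701675 0.66396533 0.37271372] [ 0.26541553 -0.08663155 -0.96023412] 0.9957568027210885
```

View pics/top0.png

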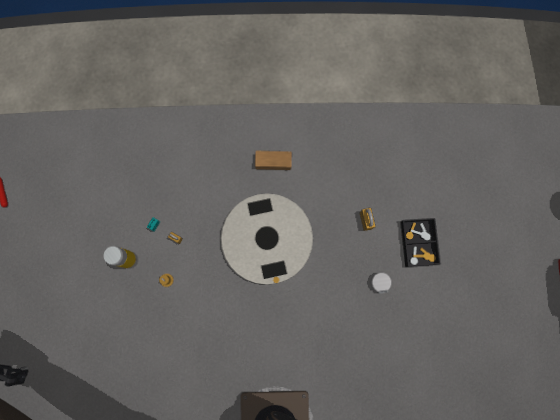

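View pics/side0.png

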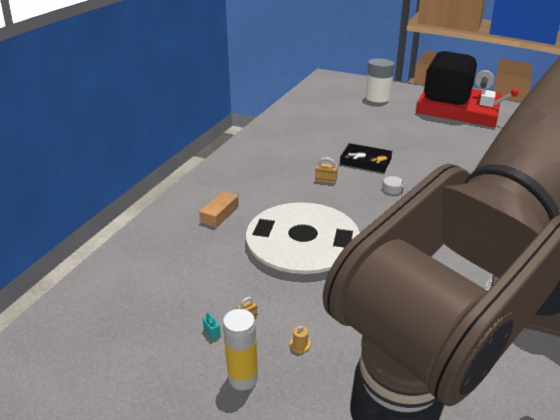

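View pics/wrist0.png

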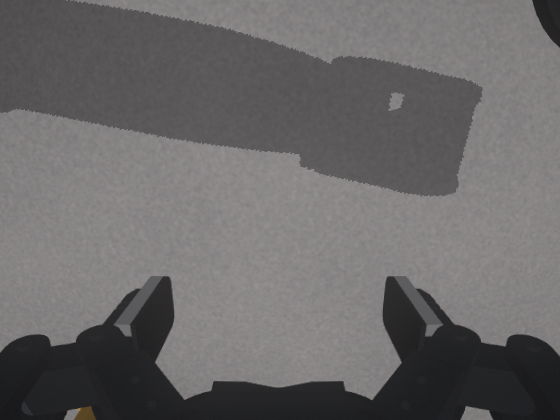

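```bash
python3 - <<'E'
from h import *
from scipy.spatial.transform import Rotation as R
print(R.from_quat(ctrl.get_state()['tcp_rot']).as_matrix().round(3))
im,d,c=load('top0'); print(c['K'],c['D'])
P=cloud(im,d,c)
print('counter z',np.median(P[250:260,330:350,2]),np.median(P[180:190,60:100,2]))
hsv=cv2.cvtColor(im,cv2.COLOR_RGB2HSV)
for n,(u0,v0,u1,v1) in dict(large=(355,200,385,235),small=(163,228,186,248),rim=(155,270,180,290),disc=(368,270,395,297)).items():
    p=P[v0:v1,u0:u1]; m=p[...,2]>0.012
    q=p[m]; print(n,m.sum(),q[:,2].max(),'z pct',np.percentile(q[:,2],[10,50,90]).round(4),'c',np.median(q,0).round(4))
m=(P[...,2]>.018)&(P[...,2]<.036)&(hsv[...,2]>110)&(hsv[...,1]<70)
m[:,:210]=0;m[:,325:]=0;m[:180]=0;m[300:]=0
cs,_=cv2.findContours(m.astype(np.uint8),cv2.RETR_EXTERNAL,cv2.CHAIN_APPROX_NONE)
k=max(cs,key=cv2.contourArea).reshape(-1,2)
k=cv2.convexHull(k).reshape(-1,2)
X=onz(c,k,.028); e=cv2.minEnclosingCircle(X[:,:2].astype(np.float32)); print('spinner',e, 'z',np.median(P[m][:,2]))
A=np.c_[2*X[:,:2],np.ones(len(X))]; s=np.linalg.lstsq(A,(X[:,:2]**2).sum(1),rcond=None)[0]; print('fit',s[:2],np.sqrt(s[2]+s[0]**2+s[1]**2))
dk=(hsv[...,2]<45).astype(np.uint8)
z=np.zeros_like(dk); cv2.circle(z,(267,239),40,1,-1); dk&=z
n,l,st,ce=cv2.connectedComponentsWithStats(dk)
for i in range(1,n):
    if st[i,4]>30:
        cc=onz(c,ce[i],.028)[0]; q=onz(c,np.argwhere(l==i)[:,::-1],.028)[:,:2]; w,V=np.linalg.eigh(np.cov(q.T)); print('dark',ce[i],st[i,4],cc.round(4),np.sqrt(w*12),np.degrees(np.arctan2(V[1,1],V[0,1])))
bm=((hsv[...,1]>100)&(hsv[...,0]<30)).astype(np.uint8)
n,l,st,ce=cv2.connectedComponentsWithStats(bm)
for i in range(1,n):
    if st[i,4]>8: print('brass',ce[i].round(1),st[i,4],onz(c,ce[i],.028)[0].round(4))
big=lambda a,b,w,h:cv2.resize(im[b:b+h,a:a+w,::-1],None,fx=8,fy=8,interpolation=cv2.INTER_CUBIC)
cv2.imwrite('pics/c1.png',np.vstack([np.hstack([big(145,212,46,36),big(350,200,46,36)]),np.hstack([big(145,262,46,36),big(360,265,46,36)])]))
E
```

```text
[[ 0.304 -0.001 -0.953]
 [ 0.953 -0.002  0.304]
 [-0.002 -1.     0.   ]]
[[430.51938898   0.         276.07382025]
 [  0.         430.51938898 215.73115079]
 [  0.           0.           1.        ]] [-0.11567961  0.          0.          0.          0.        ]
counter z 0.0007303266648341316 0.0003219897200721648
large 260 1.2788088894098506 z pct [0.0247 0.0463 0.0723] c [ 0.5811 -0.2841  0.0463]
small 98 0.05396051799972681 z pct [0.0259 0.032  0.0497] c [0.5415 0.2791 0.032 ]
rim 90 1.2788088894098506 z pct [0.0236 0.039  0.0449] c [0.4173 0.3047 0.039 ]
disc 326 1.2788088894098506 z pct [0.0229 0.0268 0.0299] c [ 0.3967 -0.3185  0.0268]
spinner ((0.5352047681808472, 0.00918453000485897), 0.13482874631881714) z 0.028638321865548357
fit [0.53529973 0.00936169] 0.1342844761097574
dark [259.57142857 206.84920635] 252 [0.6278 0.0293 0.028 ] [0.03509549 0.06504839] 101.0523998324105
dark [266.3968254  237.73809524] 378 [0.5349 0.0108 0.028 ] [0.05588353 0.05606901] -137.7638925045379
dark [273.50902527 269.65703971] 277 [ 0.4413 -0.0079  0.028 ] [0.03552237 0.06550727] 101.40986109079549
brass [272.6 159.9] 632 [ 0.7728 -0.0125  0.028 ]
brass [  2.5 194.9] 144 [0.6846 0.8354 0.028 ]
brass [366.2 219.3] 183 [ 0.5835 -0.2868  0.028 ]
brass [413.1 225.6] 24 [ 0.5611 -0.428   0.028 ]
brass [409.1 234.8] 48 [ 0.5337 -0.4137  0.028 ]
brass [175.3 237.7] 69 [0.5404 0.2788 0.028 ]
brass [128.7 259.5] 164 [0.4783 0.4164 0.028 ]
brass [425.8 255.4] 146 [ 0.471  -0.4596  0.028 ]
brass [558.9 265. ] 16 [ 0.4263 -0.8894  0.028 ]
brass [166.1 279.9] 137 [0.4174 0.3041 0.028 ]
brass [275.8 279.5] 29 [ 0.4128 -0.0138  0.028 ]
```

View pics/c1.png

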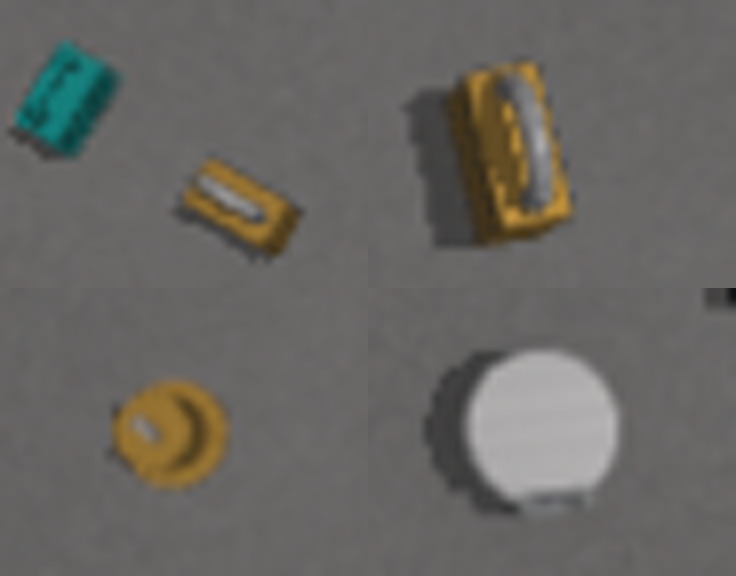

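```bash
cat >> h.py <<'E'
from scipy.spatial.transform import Rotation as Rn
def plan(x,y,z,yaw):
    """print turn (deg, tool y) and shift (mm, tool axes) to TCP xyz, jaw axis yaw (deg, mod 180)"""
    s=ctrl.get_state(); M=Rn.from_quat(s['tcp_rot']).as_matrix(); p=s['eef_pos']
    best=None
    for k in (-360,-180,0,180,360):
        q6=np.arctan2(y,x)-np.radians(yaw+k)
        if abs(q6)<2.7 and (best is None or abs(q6-s['qpos'][5])<best[0]): best=(abs(q6-s['qpos'][5]),yaw+k,q6)
    a=np.radians(best[1]); X=np.array([np.cos(a),np.sin(a),0]);Y=np.array([0,0,-1.]);T=np.c_[X,Y,np.cross(X,Y)]
    r=np.degrees(Rn.from_matrix(M.T@T).as_rotvec()); sh=M.T@(np.array([x,y,z])-p)*1000
    print('turn',r.round(1).tolist(),'shift',sh.round(1).tolist(),'q6',round(best[2],2),'dist',np.linalg.norm(sh).round(),'rows',np.ceil(max(np.linalg.norm(sh)/41.7,np.linalg.norm(r)/7.16)))
def st():
    s=ctrl.get_state(); M=Rn.from_quat(s['tcp_rot']).as_matrix()
    print('t',round(s['time'],2),'p',s['eef_pos'].round(4),'yaw',np.degrees(np.arctan2(M[1,0],M[0,0])).round(2),'down',M[:,1].round(3),'F',s['contact_force'].round(1),'op',round(s['opening'],3),'q',s['qpos'].round(2))
E
python3 - <<'E'
from h import *
st(); plan(.47,.27,.30,80)
im,d,c=load('top0');P=cloud(im,d,c)
for n,(u0,v0,u1,v1) in dict(can=(100,240,140,272),box=(250,148,296,172)).items():
    p=P[v0:v1,u0:u1].reshape(-1,3); q=p[(p[:,2]>0.015)&(p[:,2]<.2)]; t=q[q[:,2]>q[:,2].max()-.01]; print(n,q[:,2].max(),t.mean(0),t.min(0),t.max(0))
E
```

```text
t 0.15 p [0.2049 0.6426 0.2302] yaw 72.31 down [-0.001 -0.002 -1.   ] F [-0.5 -0.4  0. ] op 1.003 q [ 1.11  0.29  1.58  0.    1.28 -0.15]
turn [-0.0, -7.7, -0.1] shift [-274.6, -69.4, -365.8] q6 -0.87 dist 463.0 rows 12.0
can 0.15635830171523815 [0.47971042 0.42174168 0.15073747] [0.45798155 0.39864896 0.14677652] [0.50141998 0.44613656 0.1563583 ]
box 0.04188072217526223 [ 0.77539258 -0.01471047  0.03602296] [ 0.74918455 -0.06901552  0.03188518] [0.80377047 0.04083542 0.04188072]
```

Request:
step_arm([
  [[0,-8,0],[-275,-70,-366],0],
  [[0,-8,0],[-275,-70,-366],0],
  [[0,-8,0],[-275,-70,-366],0],
  [[0,-8,0],[-275,-70,-366],0],
  [[0,-8,0],[-275,-70,-366],0],
  [[0,-8,0],[-275,-70,-366],0],
  [[0,-8,0],[-275,-70,-366],0],
  [[0,-8,0],[-275,-70,-366],0],
  [[0,-8,0],[-275,-70,-366],0],
  [[0,-8,0],[-275,-70,-366],0],
])

```text
time: 0.98
eef_pos: [0.4442, 0.3054, 0.2944]
tcp_rot: [-0.54, -0.456, 0.456, 0.54]
contact_force: [1.0, 0.3, -0.0]
opening: 1.003
```

```bash
python3 - <<'E'
from h import *
st(); shot('wrist','w1');st(); plan(.58,-.285,.28,10)
E
```

```text
t 0.98 p [0.4442 0.3054 0.2944] yaw 80.32 down [-0. -0. -1.] F [ 1.   0.3 -0. ] op 1.003 q [ 0.41 -0.06  1.84  0.    1.36 -0.99]
t 1.03 p [0.4489 0.3003 0.2959] yaw 79.98 down [ 0.005 -0.004 -1.   ] F [ 3.4 -1.6  0.7] op 0.999 q [ 0.4  -0.06  1.84 -0.01  1.36 -0.99]
turn [0.4, 70.0, 0.0] shift [-553.5, 19.0, -230.8] q6 -0.63 dist 600.0 rows 15.0
```

View pics/w1.png

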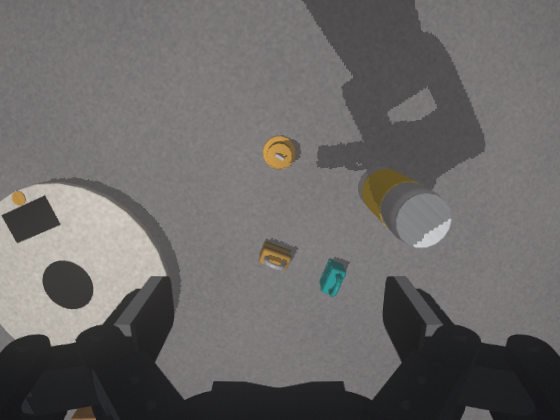

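```bash
python3 - <<'E'
from h import *
im,d,c=load('top0');P=cloud(im,d,c)
for n,(u0,v0,u1,v1),zt in [('large',(355,200,385,235),.046),('small',(163,228,186,248),.032)]:
    p=P[v0:v1,u0:u1].reshape(-1,3); q=p[abs(p[:,2]-zt)<.004]; r=cv2.minAreaRect(q[:,:2].astype(np.float32)*1000); b=cv2.boxPoints(r); print(n,len(q),r)
    e=b[1]-b[0] if np.linalg.norm(b[1]-b[0])>np.linalg.norm(b[2]-b[1]) else b[2]-b[1]; print(np.degrees(np.arctan2(e[1],e[0])))
plan(.585,-.285,.26,100)
E
```

```text
large 123 ((585.0621337890625, -289.3227233886719), (59.79476547241211, 28.87696075439453), 10.343439102172852)
10.343435
small 57 ((543.0761108398438, 283.50146484375), (36.541744232177734, 20.2871036529541), 59.76981735229492)
59.769882
turn [0.3, -20.0, -0.2] shift [-552.6, 39.1, -235.6] q6 -2.2 dist 602.0 rows 15.0
```

Request:
step_arm([
  [[0,-20,0],[-553,39,-236],0],
  [[0,-20,0],[-553,39,-236],0],
  [[0,-20,0],[-553,39,-236],0],
  [[0,-20,0],[-553,39,-236],0],
  [[0,-20,0],[-553,39,-236],0],
  [[0,-20,0],[-553,39,-236],0],
  [[0,-20,0],[-553,39,-236],0],
  [[0,-20,0],[-553,39,-236],0],
  [[0,-20,0],[-553,39,-236],0],
  [[0,-20,0],[-553,39,-236],0],
])

```text
time: 1.87
eef_pos: [0.5371, -0.0858, 0.2679]
tcp_rot: [0.453, 0.543, -0.543, -0.453]
contact_force: [1.7, 1.3, 0.6]
opening: 1.0
```

```bash
python3 - <<'E'
from h import *
st(); plan(.585,-.285,.26,100)
E
```

```text
t 1.87 p [ 0.5371 -0.0858  0.2679] yaw 100.3 down [ 0.  0. -1.] F [1.7 1.3 0.6] op 1.0 q [-0.35 -0.03  1.86  0.    1.31 -2.1 ]
turn [0.0, 0.3, 0.0] shift [-204.6, 7.9, -11.5] q6 -2.2 dist 205.0 rows 5.0
```

Request:
step_arm([
  [[0,0,0],[-200,8,-11],0],
  [[0,0,0],[-200,8,-11],0],
  [[0,0,0],[-200,8,-11],0],
  [[0,0,0],[-200,8,-11],0],
  [[0,0,0],[-200,8,-11],0],
  [[0,0,0],[-200,8,-11],0],
  [[0,0,0],[-200,8,-11],0],
])

```text
time: 2.45
eef_pos: [0.5834, -0.2801, 0.2589]
tcp_rot: [0.453, 0.542, -0.542, -0.455]
contact_force: [0.1, 1.0, 0.2]
opening: 0.997
```

```bash
python3 - <<'E'
from h import *
st(); shot('wrist','w2');st()
E
```

```text
t 2.45 p [ 0.5834 -0.2801  0.2589] yaw 100.15 down [-0.002  0.002 -1.   ] F [0.1 1.  0.2] op 0.997 q [-0.6   0.21  1.62  0.    1.32 -2.35]
t 2.5 p [ 0.5835 -0.2787  0.2593] yaw 100.25 down [-0.001  0.002 -1.   ] F [ 0.1  0.  -0.2] op 0.998 q [-0.6   0.21  1.62  0.    1.32 -2.35]
```

View pics/w2.png

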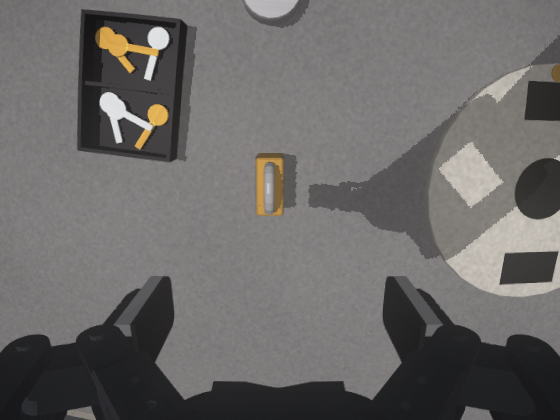

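```bash
cat >> h.py <<'E'
def rect(im,d,c,box,zt,tol=.004):
    P=cloud(im,d,c); u0,v0,u1,v1=box; p=P[v0:v1,u0:u1]; hs=cv2.cvtColor(im,cv2.COLOR_RGB2HSV)[v0:v1,u0:u1]
    # body top by depth band
    m=(abs(p[...,2]-zt)<tol)
    X=onz(c,np.argwhere(m)[:,::-1]+[u0,v0],zt)[:,:2]
    r=cv2.minAreaRect((X*1000).astype(np.float32)); b=cv2.boxPoints(r)
    e=b[1]-b[0] if np.linalg.norm(b[1]-b[0])>np.linalg.norm(b[2]-b[1]) else b[2]-b[1]
    w,V=np.linalg.eigh(np.cov(X.T))
    print('n',m.sum(),'c',np.round(r[0],1),'size',np.round(r[1],1),'long yaw',np.degrees(np.arctan2(e[1],e[0])).round(1),'pca',np.degrees(np.arctan2(V[1,1],V[0,1])).round(1),'mean',(X.mean(0)*1000).round(1))
E
python3 - <<'E'
from h import *
im,d,c=load('w2'); rect(im,d,c,(240,140,310,230),.046)
im,d,c=load('w1'); rect(im,d,c,(255,235,300,275),.032); 
P=cloud(im,d,c); p=P[130:175,255:305].reshape(-1,3); q=p[abs(p[:,2]-.039)<.003]; print('rim w1',q.mean(0),np.ptp(q,0),cv2.minEnclosingCircle(q[:,:2].astype(np.float32)))
E
```

```text
n 1084 c [ 584.9 -289.3] size [59.2 27.1] long yaw 10.3 pca -168.9 mean [ 583.  -289.2]
n 330 c [541.2 283.8] size [35.6 20.5] long yaw 60.4 pca 62.4 mean [539.3 284.2]
rim w1 [0.41847542 0.31012628 0.038933  ] [0.02727209 0.02735135 0.00568805] ((0.4188714027404785, 0.31012722849845886), 0.014078948646783829)
```

```bash
python3 - <<'E'
from h import *
st(); plan(.585,-.289,.014,100.4)
E
```

```text
t 2.5 p [ 0.5835 -0.2787  0.2593] yaw 100.25 down [-0.001  0.002 -1.   ] F [ 0.1  0.  -0.2] op 0.998 q [-0.6   0.21  1.62  0.    1.32 -2.35]
turn [-0.1, -0.2, 0.1] shift [-10.9, 245.2, 0.1] q6 -2.21 dist 245.0 rows 6.0
```

Request:
step_arm([
  [[0,0,0],[-10,30,0],0],
  [[0,0,0],[-10,70,0],0],
  [[0,0,0],[-10,110,0],0],
  [[0,0,0],[-10,145,0],0],
  [[0,0,0],[-10,165,0],0],
  [[0,0,0],[-10,165,0],0],
  [[0,0,0],[-10,165,0],0],
])

```text
time: 3.08
eef_pos: [0.5851, -0.2865, 0.0945]
tcp_rot: [-0.452, -0.543, 0.543, 0.454]
contact_force: [0.2, -0.4, 0.1]
opening: 1.0
```

```bash
python3 - <<'E'
from h import *
st(); plan(.585,-.289,.014,100.4)
E
```

```text
t 3.08 p [ 0.5851 -0.2865  0.0945] yaw 100.41 down [-0.002  0.002 -1.   ] F [ 0.2 -0.4  0.1] op 1.0 q [-0.61  0.37  1.73  0.    1.04 -2.36]
turn [-0.1, 0.0, 0.1] shift [-2.6, 80.5, 0.4] q6 -2.21 dist 81.0 rows 2.0
```

Request:
step_arm([
  [[0,0,0],[-2,30,0],0],
  [[0,0,0],[-2,60,0],0],
  [[0,0,0],[-2,80,0],0],
  [[0,0,0],[-2,80,0],0],
  [[0,0,0],[-2,80,0],0.4],
  [[0,0,0],[-2,80,0],0.6],
  [[0,0,0],[-2,80,0],0.8],
  [[0,0,0],[-2,80,0],1],
  [[0,0,0],[-2,80,0],1],
  [[0,0,0],[-2,80,0],1],
], newtons=40)

```text
time: 3.92
eef_pos: [0.5871, -0.2909, 0.0175]
tcp_rot: [0.454, 0.543, -0.543, -0.452]
contact_force: [-1.9, 2.0, 6.0]
opening: 0.32
```

```bash
python3 - <<'E'
from h import *
st(); shot('wrist','w3')
E
```

```text
t 3.92 p [ 0.5871 -0.2909  0.0175] yaw 100.3 down [ 0.002 -0.001 -1.   ] F [-1.9  2.   6. ] op 0.32 q [-0.61  0.48  1.74  0.    0.91 -2.37]
```

View pics/w3.png

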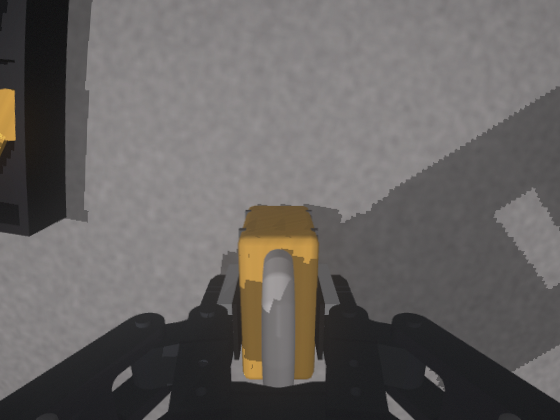

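Request:
step_arm([
  [[0,0,0],[0,0,0],1],
  [[0,0,0],[0,0,0],1],
  [[0,0,0],[0,-10,0],1],
  [[0,0,0],[0,-30,0],1],
  [[0,0,0],[0,-70,0],1],
  [[0,0,0],[0,-110,0],1],
  [[0,0,0],[0,-140,0],1],
  [[0,0,0],[0,-150,0],1],
  [[0,0,0],[0,-150,0],1],
])

```text
time: 4.72
eef_pos: [0.5874, -0.2918, 0.1692]
tcp_rot: [0.456, 0.543, -0.543, -0.451]
contact_force: [0.6, 0.1, -4.1]
opening: 0.323
```

```bash
python3 - <<'E'
from h import *
st(); shot('wrist','w4');shot('side','s1')
E
```

```text
t 4.72 p [ 0.5874 -0.2918  0.1692] yaw 100.31 down [ 0.006 -0.004 -1.   ] F [ 0.6  0.1 -4.1] op 0.323 q [-0.62  0.29  1.68 -0.    1.16 -2.37]
```

View pics/w4.png

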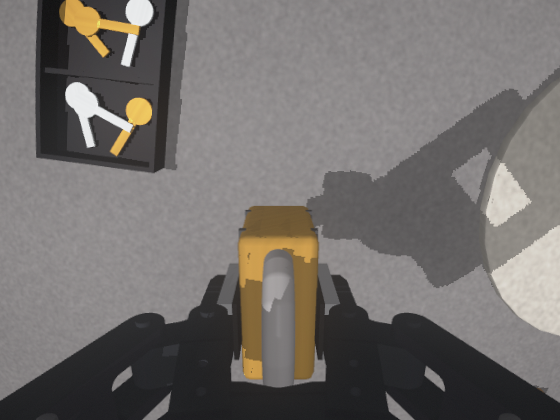

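View pics/s1.png

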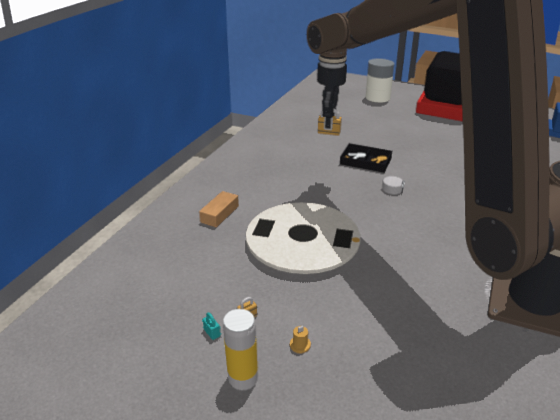

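```bash
cat >> h.py <<'E'
def toolpts(f,box,p,q):
    im,d,c=load(f); P=cloud(im,d,c); M=Rn.from_quat(q).as_matrix(); u0,v0,u1,v1=box
    return (P[v0:v1,u0:u1]-p)@M, im[v0:v1,u0:u1]
E
python3 - <<'E'
from h import *
s=ctrl.get_state(); T,im=toolpts('w4',(200,200,360,385),s['eef_pos'],s['tcp_rot'])
hs=cv2.cvtColor(im,cv2.COLOR_RGB2HSV); br=(hs[...,1]>120)&(hs[...,0]<30)
for v in range(0,185,8):
    r=T[v][br[v]]
    if len(r): print(v+200,len(r),(np.median(r,0)*1000).round(1),(r[:,0].min()*1000).round(1),(r[:,0].max()*1000).round(1))
plan(.5353-.095*np.cos(np.radians(11.3)),.0095-.095*np.sin(np.radians(11.3)),.16,11.3)
E
```

```text
208 57 [-2.7  4.1 28.8] -15.1 9.7
216 63 [-2.6 -8.6 28.9] -15.3 10.1
224 68 [ -2.  -19.5  29. ] -15.0 10.7
232 72 [ -2.7 -28.7  29. ] -15.3 10.1
240 78 [ -2.6 -33.6  27.9] -15.8 10.5
248 79 [ -2.1 -34.4  25.3] -15.5 11.0
256 52 [ -2.4 -34.7  22.4] -15.8 11.0
264 48 [ -2.4 -34.6  19.4] -16.2 11.2
272 47 [ -7.5 -34.5  16.4] -16.2 10.9
280 45 [ -8.4 -34.6  13.4] -17.3 11.1
288 44 [ -2.4 -34.6  10.3] -16.0 11.3
296 41 [  3.6 -34.3   7. ] -15.7 10.8
304 40 [ -2.5 -34.3   3.8] -15.7 11.0
312 40 [ -2.4 -34.4   0.6] -16.0 11.1
320 39 [  3.7 -34.5  -2.8] -15.7 10.7
328 38 [ -2.4 -34.8  -6. ] -15.7 11.0
336 38 [ -5.3 -34.7  -9.5] -16.0 11.1
344 38 [ -2.5 -34.7 -13. ] -16.1 11.2
352 38 [ -2.6 -34.7 -16.6] -16.2 10.9
360 37 [  4.  -34.7 -20.3] -16.0 11.0
368 37 [ -8.9 -34.8 -23.9] -16.0 10.7
376 33 [ -9.  -34.9 -27.6] -15.3 10.0
turn [-0.2, 89.0, -0.0] shift [301.7, 3.9, 90.0] q6 -0.22 dist 315.0 rows 13.0
```

Request:
step_arm([
  [[0,7,0],[40,0,10],1],
  [[0,14,0],[75,0,20],1],
  [[0,21,0],[110,0,30],1],
  [[0,28,0],[140,0,40],1],
  [[0,35,0],[165,0,48],1],
  [[0,42,0],[190,0,56],1],
  [[0,49,0],[215,0,64],1],
  [[0,56,0],[235,0,71],1],
  [[0,63,0],[255,0,77],1],
  [[0,70,0],[270,0,82],1],
])

```text
time: 5.65
eef_pos: [0.4534, -0.0375, 0.161]
tcp_rot: [-0.681, -0.181, 0.185, 0.685]
contact_force: [0.9, -0.2, -4.1]
opening: 0.321
```

```bash
python3 - <<'E'
from h import *
st()
plan(.535-.095*np.cos(np.radians(11.3)),.010-.095*np.sin(np.radians(11.3)),.16,11.3)
E
```

```text
t 5.65 p [ 0.4534 -0.0375  0.161 ] yaw 29.99 down [-0.008  0.003 -1.   ] F [ 0.9 -0.2 -4.1] op 0.321 q [-0.31 -0.14  2.16  0.    1.13 -0.83]
turn [-0.3, 18.7, -0.4] shift [4.4, 1.2, 30.8] q6 -0.22 dist 31.0 rows 3.0
```

Request:
step_arm([
  [[0,7,0],[2,0,10],1],
  [[0,14,0],[3,0,20],1],
  [[0,18,0],[3,0,29],1],
  [[0,18,0],[3,0,29],1],
  [[0,18,0],[3,0,29],1],
  [[0,18,0],[3,0,29],1],
])

```text
time: 6.15
eef_pos: [0.444, -0.0132, 0.1635]
tcp_rot: [-0.703, -0.075, 0.077, 0.703]
contact_force: [1.3, 0.3, -4.2]
opening: 0.321
```

```bash
python3 - <<'E'
from h import *
st(); shot('wrist','w5');st(); shot('top','t5')
plan(.535-.095*np.cos(np.radians(11.3)),.010-.095*np.sin(np.radians(11.3)),.16,11.3)
E
```

```text
t 6.15 p [ 0.444  -0.0132  0.1635] yaw 12.4 down [-0.003  0.    -1.   ] F [ 1.3  0.3 -4.2] op 0.321 q [-0.26 -0.17  2.18 -0.    1.13 -0.47]
t 6.2 p [ 0.4444 -0.0133  0.164 ] yaw 12.36 down [-0.002  0.    -1.   ] F [ 0.3 -0.1 -5.1] op 0.319 q [-0.26 -0.17  2.18 -0.    1.13 -0.47]
turn [-0.0, 1.0, -0.1] shift [-1.7, 4.4, 5.3] q6 -0.22 dist 7.0 rows 1.0
```

View pics/w5.png

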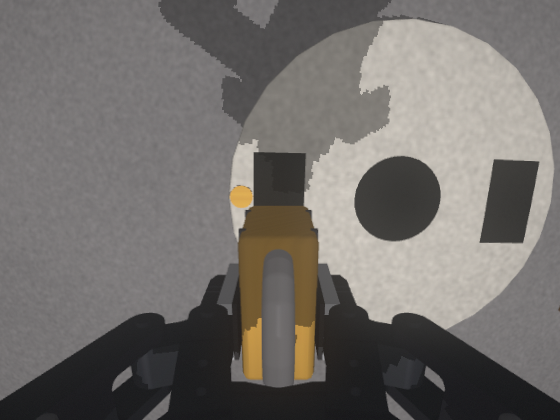

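View pics/t5.png

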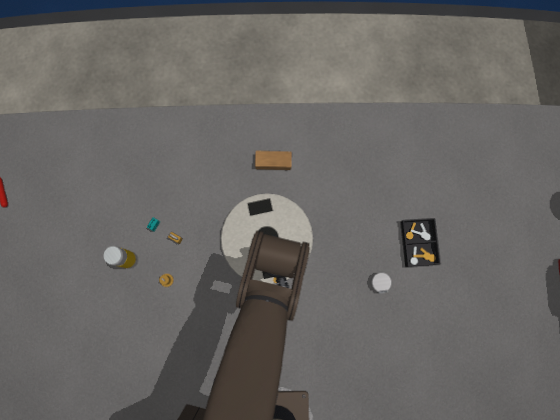

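```bash
cat >> h.py <<'E'
def spin(f,circ=None,rects=(),stud=None,zt=.028):
    """boxes (u0,v0,u1,v1) in picture f"""
    im,d,c=load(f); hs=cv2.cvtColor(im,cv2.COLOR_RGB2HSV); dk=(hs[...,2]<75)&(hs[...,1]<90)
    def comp(m,b):
        u0,v0,u1,v1=b; z=np.zeros(m.shape,np.uint8); z[v0:v1,u0:u1]=m[v0:v1,u0:u1]
        n,l,s,ce=cv2.connectedComponentsWithStats(z); i=1+np.argmax(s[1:,4]); return (l==i)
    out={}
    if circ:
        m=comp(dk,circ); k=max(cv2.findContours(m.astype(np.uint8),0,cv2.CHAIN_APPROX_NONE)[0],key=len).reshape(-1,2)
        X=onz(c,k,zt)[:,:2]; A=np.c_[2*X,np.ones(len(X))]; s=np.linalg.lstsq(A,(X**2).sum(1),rcond=None)[0]
        X2=onz(c,np.argwhere(m)[:,::-1],zt)[:,:2]; print('circle',s[:2].round(4),'r',np.sqrt(s[2]+s[:2]@s[:2]).round(4),'mean',X2.mean(0).round(4)); out['c']=s[:2]
    for b in rects:
        m=comp(dk,b); X=onz(c,np.argwhere(m)[:,::-1],zt)[:,:2]; r=cv2.minAreaRect((X*1000).astype(np.float32)); w,V=np.linalg.eigh(np.cov(X.T))
        print('rect',X.mean(0).round(4),np.round(r[0],1),np.round(r[1],1),'long yaw',np.degrees(np.arctan2(V[1,1],V[0,1])).round(2))
    if stud:
        m=comp((hs[...,1]>110)&(hs[...,0]<30),stud); X=onz(c,np.argwhere(m)[:,::-1],zt)[:,:2]; print('stud',X.mean(0).round(4),np.ptp(X,0).round(4)); out['s']=X.mean(0)
    return out
E
python3 - <<'E'
from h import *
o=spin('w5',(340,145,455,255),[(470,150,550,250)],(225,180,253,212))
a=o['c']-o['s']; print(np.hypot(*a),np.degrees(np.arctan2(a[1],a[0])))
im,d,c=load('w5'); print('z',np.median(cloud(im,d,c)[100:120,440:460,2]), cloud(im,d,c)[60:80,20:40,2].mean())
E
```

```text
circle [0.5354 0.0119] r 0.034 mean [0.535  0.0126]
rect [0.6282 0.0315] [628.7  30.8] [39.6 68.7] long yaw 101.02
stud [ 0.4131 -0.0126] [0.0173 0.0175]
0.12470784600420078 11.362465478874265
z 0.02802476642046149 4.187372067956975e-05
```

```bash
python3 - <<'E'
from h import *
st(); plan(.4424,-.0078,.056,11.3)
E
```

```text
t 6.25 p [ 0.4447 -0.0134  0.1644] yaw 12.33 down [-0.001  0.    -1.   ] F [ 0.3  0.2 -3.6] op 0.322 q [-0.26 -0.17  2.18 -0.    1.13 -0.47]
turn [-0.0, 1.0, -0.1] shift [-0.9, 108.4, 5.9] q6 -0.21 dist 109.0 rows 3.0
```

Request:
step_arm([
  [[0,1,0],[-1,20,6],1],
  [[0,1,0],[-1,50,6],1],
  [[0,1,0],[-1,80,6],1],
  [[0,1,0],[-1,100,6],1],
  [[0,1,0],[-1,108,6],1],
  [[0,1,0],[-1,108,6],1],
  [[0,1,0],[-1,108,6],1],
])

```text
time: 6.83
eef_pos: [0.4433, -0.0078, 0.0577]
tcp_rot: [0.704, 0.07, -0.069, -0.704]
contact_force: [0.6, -0.2, -3.7]
opening: 0.322
```

```bash
python3 - <<'E'
from h import *
st(); shot('wrist','w6');st();shot('side','s6')
E
```

```text
t 6.83 p [ 0.4433 -0.0078  0.0577] yaw 11.3 down [ 0. -0. -1.] F [ 0.6 -0.2 -3.7] op 0.322 q [-0.25 -0.    2.25 -0.    0.89 -0.44]
t 6.88 p [ 0.444  -0.008   0.0586] yaw 11.3 down [ 0.003 -0.001 -1.   ] F [-0.1  0.  -4.2] op 0.325 q [-0.25 -0.    2.25 -0.    0.89 -0.44]
```

View pics/w6.png

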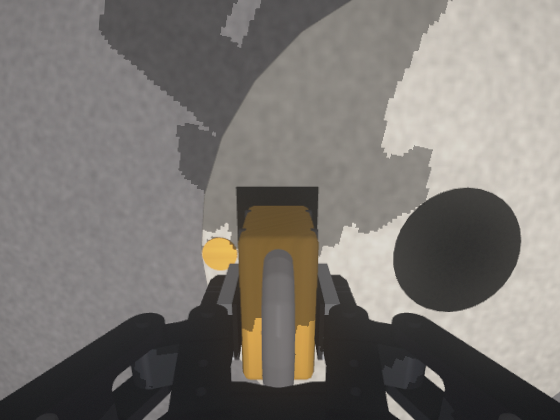

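View pics/s6.png

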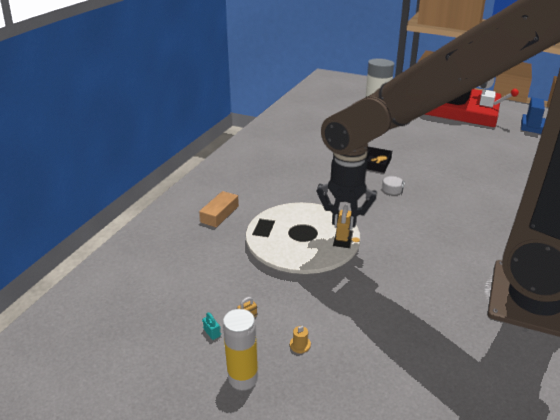

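```bash
python3 - <<'E'
from h import *
s=ctrl.get_state(); p,q=s['eef_pos'],s['tcp_rot']
T,im=toolpts('w6',(200,180,360,400),p,q)
hs=cv2.cvtColor(im,cv2.COLOR_RGB2HSV); br=(hs[...,1]>120)&(hs[...,0]<30)
br[:,:38]=0
for v in list(range(24,60,4))+[100,150,190]:
    r=T[v][br[v]]; 
    if len(r)>4: print(v+180,(np.median(r,0)*1000).round(1),'x',(np.percentile(r[:,0],[1,99])*1000).round(1),np.flatnonzero(br[v])[[0,-1]]+200)
M=Rn.from_quat(q).as_matrix()
_,_,c=load('w6')
for u,v in [(236.5,187),(318.5,187),(236.5,200),(318.5,200),(236.5,220),(318.5,220)]:
    print(u,v,((onz(c,[[u,v]],.028)[0]-p)@M*1000).round(1))
o=spin('w6',(385,180,530,320),[],(200,234,240,274))
print(((np.r_[o['c'],.028]-p)@M*1000).round(1),((np.r_[o['s'],.028]-p)@M*1000).round(1))
E
```

```text
208 [-1.4 11.4 30.9] x [-13.4  10.7] [250 306]
212 [-1.4  4.6 30.9] x [-13.   10.2] [250 306]
216 [-1.4 -1.4 30.9] x [-13.7  11.1] [247 309]
220 [-1.6 -6.8 30.8] x [-14.2  11. ] [245 310]
224 [ -1.5 -12.1  30.8] x [-13.9  10.9] [244 311]
228 [ -1.5 -17.   30.8] x [-12.6   9.7] [246 309]
232 [ -1.5 -21.5  30.8] x [-13.9  10.8] [242 313]
236 [ -1.  -24.8  30.4] x [-13.5  11.3] [241 315]
280 [ -7.2 -27.2  15. ] x [-15.4  11.9] [239 316]
330 [ -4.3 -27.   -5.3] x [-14.8  11.9] [241 314]
370 [ -7.8 -27.  -23.3] x [-14.8  11.6] [243 312]
236.5 187 [-21.6  30.9  36.3]
318.5 187 [18.2 31.  36.3]
236.5 200 [-21.8  30.9  29.8]
318.5 200 [18.4 31.  29.8]
236.5 220 [-22.2  30.9  19.5]
318.5 220 [18.7 31.1 19.5]
circle [0.5354 0.0118] r 0.0344 mean [0.5345 0.013 ]
stud [ 0.413  -0.0126] [0.0177 0.0178]
[93.1 31.3  1.6] [-31.8  30.9   1.7]
```

Request:
step_arm([
  [[0,0,0],[0,4,0.8],1],
  [[0,0,0],[0,8,0.8],1],
  [[0,0,0],[0,9.5,0.8],1],
  [[0,0,0],[0,9.5,0.8],1],
  [[0,0,0],[0,9.5,0.8],1],
])

```text
time: 7.35
eef_pos: [0.4424, -0.0066, 0.0477]
tcp_rot: [-0.704, -0.07, 0.07, 0.704]
contact_force: [-0.4, -0.3, -3.7]
opening: 0.321
```

Request:
step_arm([
  [[0,0,0],[0,1,0],1],
  [[0,0,0],[0,1,0],1],
  [[0,0,0],[0,1,0],1],
])

```text
time: 7.6
eef_pos: [0.4425, -0.0066, 0.0468]
tcp_rot: [0.704, 0.07, -0.07, -0.704]
contact_force: [-0.6, -1.7, -4.1]
opening: 0.321
```

Request:
step_arm([
  [[0,0,0],[0,1,0],1],
  [[0,0,0],[0,1,0],1],
  [[0,0,0],[0,1,0],1],
])

```text
time: 7.85
eef_pos: [0.4424, -0.0066, 0.0457]
tcp_rot: [-0.704, -0.07, 0.07, 0.704]
contact_force: [-0.1, 0.6, -3.4]
opening: 0.321
```

```bash
python3 - <<'E'
from h import *
st()
E
```

```text
t 7.85 p [ 0.4424 -0.0066  0.0457] yaw 11.31 down [-0.  0. -1.] F [-0.1  0.6 -3.4] op 0.321 q [-0.25  0.02  2.26 -0.    0.86 -0.44]
```

Request:
step_arm([
  [[0,0,0],[0,0.7,0],1],
  [[0,0,0],[0,0.7,0],1],
  [[0,0,0],[0,0.7,0],1],
])

```text
time: 8.1
eef_pos: [0.4427, -0.0068, 0.0454]
tcp_rot: [0.704, 0.07, -0.07, -0.704]
contact_force: [-0.8, -0.4, -0.3]
opening: 0.321
```

Request:
step_arm([
  [[0,0,0],[0,0.7,0],1],
  [[0,0,0],[0,0.7,0],1],
  [[0,0,0],[0,0.7,0],1],
])

```text
time: 8.35
eef_pos: [0.4429, -0.007, 0.0454]
tcp_rot: [0.704, 0.07, -0.07, -0.703]
contact_force: [-3.7, -0.6, 5.7]
opening: 0.32
```

Request:
step_arm([
  [[0,0,0],[0,-0.7,0],1],
  [[0,0,0],[0,-0.7,0],1],
  [[0,0,0],[0,-0.7,0],0.62],
  [[0,0,0],[0,-0.7,0],0.55],
  [[0,0,0],[0,-0.7,0],0.5],
  [[0,0,0],[0,-0.7,0],0.45],
  [[0,0,0],[0,-0.7,0],0.45],
])

```text
time: 8.93
eef_pos: [0.4426, -0.0067, 0.0451]
tcp_rot: [0.704, 0.07, -0.069, -0.704]
contact_force: [0.2, -0.8, -0.0]
opening: 0.555
```

```bash
python3 - <<'E'
from h import *
st(); shot('wrist','w7')
E
```

```text
t 8.93 p [ 0.4426 -0.0067  0.0451] yaw 11.3 down [ 0. -0. -1.] F [ 0.2 -0.8 -0. ] op 0.555 q [-0.25  0.02  2.26  0.    0.86 -0.44]
```

View pics/w7.png

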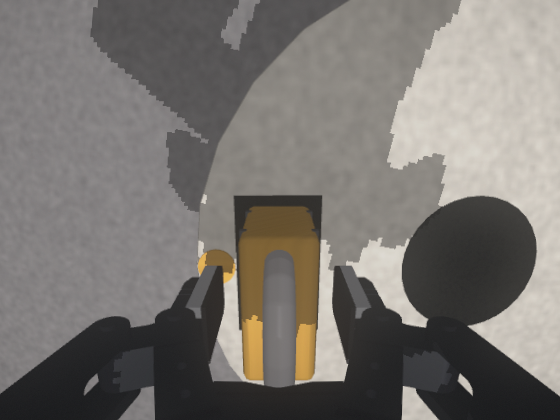

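Request:
step_arm([
  [[0,0,0],[0,-10,0],0.45],
  [[0,0,0],[0,-40,0],0.45],
  [[0,0,0],[0,-80,0],0.45],
  [[0,0,0],[0,-120,0],0.2],
  [[0,0,0],[0,-160,0],0],
  [[0,0,0],[0,-190,0],0],
  [[0,0,0],[0,-200,0],0],
  [[0,0,0],[0,-200,0],0],
])

```text
time: 9.65
eef_pos: [0.4443, -0.007, 0.2494]
tcp_rot: [0.705, 0.072, -0.067, -0.703]
contact_force: [-0.0, 0.7, -0.2]
opening: 1.001
```

```bash
python3 - <<'E'
from h import *
st(); shot('wrist','w8'); plan(.541,.284,.24,-29.8)
E
```

```text
t 9.65 p [ 0.4443 -0.007   0.2494] yaw 11.31 down [ 0.008 -0.002 -1.   ] F [-0.   0.7 -0.2] op 1.001 q [-0.24 -0.27  2.1   0.    1.3  -0.44]
turn [0.0, 41.1, 0.2] shift [153.2, 6.3, 265.8] q6 1.0 dist 307.0 rows 8.0
```

View pics/w8.png

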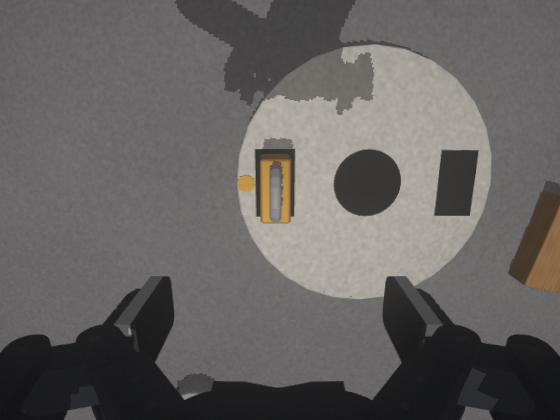

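```bash
python3 - <<'E'
from h import *
im,d,c=load('w8'); rect(im,d,c,(240,140,310,235),.074,.003)
o=spin('w8',(325,140,410,225),[(425,140,490,225)],(235,172,257,194))
a=o['c']-o['s'];u=a/np.hypot(*a); print('ang',np.degrees(np.arctan2(a[1],a[0])),'target large',o['c']-.095*u)
E
```

```text
n 1292 c [442.1  -6. ] size [27.6 59. ] long yaw -78.2 pca 100.9 mean [441.7  -4. ]
circle [0.5355 0.012 ] r 0.0338 mean [0.5353 0.0125]
rect [0.6283 0.0316] [628.4  31.4] [39.9 68.5] long yaw 101.32
stud [ 0.4132 -0.0128] [0.0176 0.0174]
ang 11.460757162032177 target large [ 0.44242817 -0.00686976]
```

Request:
step_arm([
  [[0,7,0],[22,0,35],0],
  [[0,14,0],[43,1,70],0],
  [[0,21,0],[64,2,105],0],
  [[0,28,0],[85,3,140],0],
  [[0,35,0],[105,4,175],0],
  [[0,41,0],[123,5,210],0],
  [[0,41,0],[140,6,243],0],
  [[0,41,0],[151,6,266],0],
  [[0,41,0],[151,6,266],0],
  [[0,41,0],[151,6,266],0],
])

```text
time: 10.53
eef_pos: [0.5367, 0.2852, 0.2345]
tcp_rot: [0.685, -0.182, 0.178, -0.682]
contact_force: [-0.4, -0.8, 0.1]
opening: 1.003
```

```bash
python3 - <<'E'
from h import *
st(); shot('wrist','w9'); st()
E
```

```text
t 10.53 p [0.5367 0.2852 0.2345] yaw -29.5 down [-0.007 -0.002 -1.   ] F [-0.4 -0.8  0.1] op 1.003 q [ 0.32  0.14  1.74 -0.    1.27  0.84]
t 10.58 p [0.5368 0.2839 0.2352] yaw -29.59 down [-0.006 -0.002 -1.   ] F [-0.1 -1.1 -0.1] op 1.001 q [ 0.32  0.14  1.74 -0.    1.27  0.84]
```

View pics/w9.png

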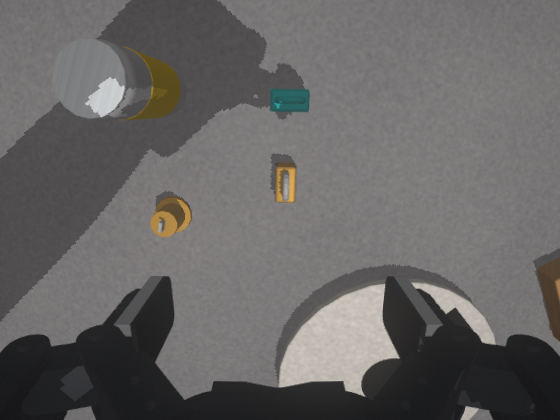

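```bash
python3 - <<'E'
from h import *
im,d,c=load('w9'); rect(im,d,c,(260,155,310,215),.032,.004); rect(im,d,c,(260,80,320,120),.032,.004)
P=cloud(im,d,c); p=P[190:240,140:200].reshape(-1,3); q=p[abs(p[:,2]-.039)<.003]; print('rim',q.mean(0),cv2.minEnclosingCircle(q[:,:2].astype(np.float32)))
st(); plan(.5415,.2838,.07,-29.8)
E
```

```text
n 552 c [542.9 284.4] size [35.6 19.4] long yaw 60.4 pca 59.1 mean [543.2 285.6]
n 661 c [584.8 351.1] size [19.6 35.7] long yaw -29.4 pca 151.1 mean [584.4 351.2]
rim [0.42002996 0.31072698 0.03898053] ((0.41872960329055786, 0.31063199043273926), 0.014188496395945549)
t 10.58 p [0.5368 0.2839 0.2352] yaw -29.59 down [-0.006 -0.002 -1.   ] F [-0.1 -1.1 -0.1] op 1.001 q [ 0.32  0.14  1.74 -0.    1.27  0.84]
turn [0.3, 0.2, -0.2] shift [4.8, 165.2, 3.0] q6 1.0 dist 165.0 rows 4.0
```

Request:
step_arm([
  [[0,0,0],[5,35,2.5],0],
  [[0,0,0],[5,75,2.5],0],
  [[0,0,0],[5,115,2.5],0],
  [[0,0,0],[5,150,2.5],0],
  [[0,0,0],[5,165,2.5],0],
  [[0,0,0],[5,165,2.5],0],
  [[0,0,0],[5,165,2.5],0],
  [[0,0,0],[5,165,2.5],0],
])

```text
time: 11.25
eef_pos: [0.5449, 0.2829, 0.0755]
tcp_rot: [-0.683, 0.181, -0.182, 0.684]
contact_force: [-0.4, -0.0, 0.1]
opening: 1.0
```

```bash
python3 - <<'E'
from h import *
st(); plan(.542,.284,.007,-29.8)
E
```

```text
t 11.25 p [0.5449 0.2829 0.0755] yaw -29.76 down [ 0.002  0.001 -1.   ] F [-0.4 -0.   0.1] op 1.0 q [ 0.31  0.32  1.84 -0.    0.98  0.83]
turn [-0.1, 0.0, 0.1] shift [-3.2, 68.5, -0.6] q6 1.0 dist 69.0 rows 2.0
```

Request:
step_arm([
  [[0,0,0],[-3,30,-0.5],0],
  [[0,0,0],[-3,55,-0.5],0],
  [[0,0,0],[-3,68,-0.5],0],
  [[0,0,0],[-3,68,-0.5],0],
  [[0,0,0],[-3,68,-0.5],0.4],
  [[0,0,0],[-3,68,-0.5],0.6],
  [[0,0,0],[-3,68,-0.5],0.7],
  [[0,0,0],[-3,68,-0.5],0.8],
  [[0,0,0],[-3,68,-0.5],1],
  [[0,0,0],[-3,68,-0.5],1],
], newtons=30)

```text
time: 12.08
eef_pos: [0.542, 0.2849, 0.0072]
tcp_rot: [-0.683, 0.181, -0.182, 0.684]
contact_force: [0.6, -0.1, 5.7]
opening: 0.228
```

```bash
python3 - <<'E'
from h import *
st()
E
```

```text
t 12.08 p [0.542  0.2849 0.0072] yaw -29.69 down [ 0.002  0.001 -1.   ] F [ 0.6 -0.1  5.7] op 0.228 q [ 0.32  0.42  1.86 -0.    0.86  0.84]
```

Request:
step_arm([
  [[0,0,0],[0,0,0],1],
  [[0,0,0],[0,-10,0],1],
  [[0,0,0],[0,-30,0],1],
  [[0,0,0],[0,-70,0],1],
  [[0,0,0],[0,-110,0],1],
  [[0,0,0],[0,-140,0],1],
  [[0,0,0],[0,-150,0],1],
  [[0,0,0],[0,-150,0],1],
])

```text
time: 12.75
eef_pos: [0.543, 0.2853, 0.1603]
tcp_rot: [-0.682, 0.179, -0.183, 0.685]
contact_force: [1.1, 0.5, -0.4]
opening: 0.224
```

```bash
python3 - <<'E'
from h import *
st(); shot('wrist','w10'); plan(.6285,.0310,.14,11.4)
E
```

```text
t 12.75 p [0.543  0.2853 0.1603] yaw -29.69 down [ 0.007  0.002 -1.   ] F [ 1.1  0.5 -0.4] op 0.224 q [0.32 0.22 1.8  0.   1.12 0.84]
turn [-0.1, -41.1, 0.1] shift [201.3, 17.0, -177.3] q6 -0.15 dist 269.0 rows 7.0
```

View pics/w10.png

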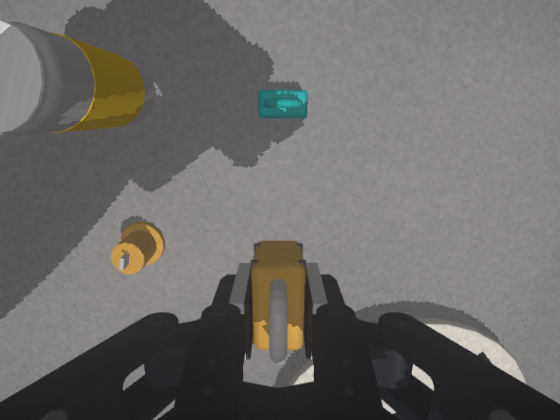

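Request:
step_arm([
  [[0,-7,0],[28,0,-25],1],
  [[0,-14,0],[56,0,-50],1],
  [[0,-21,0],[84,0,-75],1],
  [[0,-28,0],[112,2,-100],1],
  [[0,-35,0],[140,6,-125],1],
  [[0,-41,0],[168,10,-150],1],
  [[0,-41,0],[190,14,-167],1],
  [[0,-41,0],[200,17,-177],1],
  [[0,-41,0],[200,17,-177],1],
  [[0,-41,0],[200,17,-177],1],
])

```text
time: 13.63
eef_pos: [0.6255, 0.0318, 0.1361]
tcp_rot: [-0.703, -0.067, 0.071, 0.704]
contact_force: [0.1, 0.7, -0.7]
opening: 0.231
```

```bash
python3 - <<'E'
from h import *
st(); plan(.6286,.0311,.045,11.4)
E
```

```text
t 13.63 p [0.6255 0.0318 0.1361] yaw 11.22 down [-0.005  0.001 -1.   ] F [ 0.1  0.7 -0.7] op 0.231 q [-0.11  0.28  1.77  0.    1.1  -0.31]
turn [-0.1, -0.2, -0.3] shift [3.4, 91.1, -1.5] q6 -0.15 dist 91.0 rows 3.0
```

Request:
step_arm([
  [[0,0,0],[2,20,-1],1],
  [[0,0,0],[3,50,-1],1],
  [[0,0,0],[3,75,-1],1],
  [[0,0,0],[3,86,-1],1],
  [[0,0,0],[3,86,-1],1],
  [[0,0,0],[3,86,-1],1],
  [[0,0,0],[3,86,-1],1],
])

```text
time: 14.22
eef_pos: [0.6314, 0.032, 0.0548]
tcp_rot: [0.704, 0.071, -0.069, -0.703]
contact_force: [0.1, 1.0, 0.2]
opening: 0.229
```

```bash
python3 - <<'E'
from h import *
st(); shot('wrist','w11');st()
E
```

```text
t 14.22 p [0.6314 0.032  0.0548] yaw 11.36 down [ 0.003 -0.    -1.   ] F [0.1 1.  0.2] op 0.229 q [-0.11  0.39  1.8   0.    0.95 -0.31]
t 14.27 p [0.6318 0.0317 0.0553] yaw 11.34 down [ 0.004 -0.    -1.   ] F [-0.4 -0.5  0.1] op 0.232 q [-0.11  0.39  1.8   0.    0.95 -0.31]
```

View pics/w11.png

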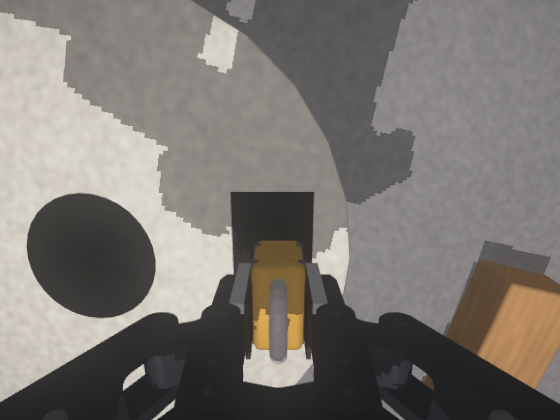

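```bash
python3 - <<'E'
from h import *
st();s=ctrl.get_state(); p,q=s['eef_pos'],s['tcp_rot']; M=Rn.from_quat(q).as_matrix()
T,im=toolpts('w11',(200,180,360,400),p,q)
hs=cv2.cvtColor(im,cv2.COLOR_RGB2HSV); br=(hs[...,1]>120)&(hs[...,0]<30)
for v in list(range(60,108,4))+[130,150,165]:
    r=T[v][br[v]]; 
    if len(r)>4: print(v+180,(np.median(r,0)*1000).round(1),'x',(np.percentile(r[:,0],[1,99])*1000).round(1),np.flatnonzero(br[v])[[0,-1]]+200)
_,_,c=load('w11')
for u,v in [(231.5,192),(313.5,192),(231.5,215),(313.5,215)]:
    print(u,v,((onz(c,[[u,v]],.028)[0]-p)@M*1000).round(1))
o=spin('w11',(15,180,165,325),[]); print(((np.r_[o['c'],.028]-p)@M*1000).round(1))
E
```

```text
t 14.27 p [0.6318 0.0317 0.0553] yaw 11.34 down [ 0.004 -0.    -1.   ] F [-0.4 -0.5  0.1] op 0.232 q [-0.11  0.39  1.8   0.    0.95 -0.31]
244 [-0.9  0.3 17.9] x [-7.7  5.9] [261 294]
248 [-0.6 -4.5 17.9] x [-9.1  7.8] [257 299]
252 [-0.6 -8.7 17.8] x [-9.7  8.6] [255 301]
256 [ -0.6 -12.9  17.9] x [-9.4  8.2] [255 301]
260 [ -0.6 -17.2  18. ] x [-7.6  6.3] [259 297]
264 [ -0.6 -20.7  17.9] x [-8.9  7.7] [255 301]
268 [ -0.6 -22.8  17.3] x [-9.5  8.3] [253 303]
272 [ -0.6 -23.7  16.1] x [-9.8  8.6] [252 304]
276 [ -0.6 -24.2  14.8] x [-9.7  8.6] [252 304]
280 [ -0.6 -24.3  13.2] x [-9.9  8.7] [252 304]
284 [  1.  -24.3  11.7] x [-9.5  8.3] [253 303]
310 [ -0.6 -24.2   0.9] x [-9.9  8.6] [253 303]
330 [ -0.6 -23.9  -7.9] x [-10.1   8.8] [253 303]
345 [ -0.6 -24.1 -14.5] x [-9.3  8.2] [255 301]
231.5 192 [-23.   27.2  34.4]
313.5 192 [16.3 27.3 34.3]
231.5 215 [-23.4  27.2  22.9]
313.5 215 [16.7 27.4 22.9]
circle [0.5352 0.0117] r 0.0344 mean [0.5356 0.0132]
[-98.7  27.   -0.6]
```

Request:
step_arm([
  [[0,0,0],[-3,5,-0.5],1],
  [[0,0,0],[-3,11,-0.5],1],
  [[0,0,0],[-3,16,-0.5],1],
  [[0,0,0],[-3,16,-0.5],1],
  [[0,0,0],[-3,16,-0.5],1],
  [[0,0,0],[-3,16,-0.5],1],
])

```text
time: 14.77
eef_pos: [0.6274, 0.0302, 0.0369]
tcp_rot: [-0.704, -0.07, 0.07, 0.704]
contact_force: [0.2, -0.1, -1.2]
opening: 0.226
```

Request:
step_arm([
  [[0,0,0],[0,1.5,0],1],
  [[0,0,0],[0,1.5,0],1],
  [[0,0,0],[0,1.5,0],1],
])

```text
time: 15.02
eef_pos: [0.6275, 0.0303, 0.0356]
tcp_rot: [0.704, 0.07, -0.07, -0.704]
contact_force: [0.0, -0.3, -0.5]
opening: 0.229
```

```bash
cat > chk.py <<'E'
from h import *
import sys
def chk(f,circ,box,zf=None):
    st();shot('wrist',f);s=ctrl.get_state(); p,q=s['eef_pos'],s['tcp_rot']; M=Rn.from_quat(q).as_matrix()
    u0,v0,u1,v1=box; T,im=toolpts(f,box,p,q)
    hs=cv2.cvtColor(im,cv2.COLOR_RGB2HSV); br=(hs[...,1]>120)&(hs[...,0]<30)
    for v in range(0,v1-v0,6):
        r=T[v][br[v]]
        if len(r)>15: print(v+v0,(np.median(r,0)*1000).round(1),'x',(np.percentile(r[:,0],[1,99])*1000).round(1))
    o=spin(f,circ,[]); print('circ tool',((np.r_[o['c'],.028]-p)@M*1000).round(1))
E
python3 - <<'E'
from chk import *
chk('w12',(0,190,170,345),(240,230,320,300))
E
```

```text
t 15.02 p [0.6275 0.0303 0.0356] yaw 11.31 down [ 0. -0. -1.] F [ 0.  -0.3 -0.5] op 0.229 q [-0.11  0.41  1.81 -0.    0.92 -0.31]
242 [-0.4  2.  17.6] x [-8.4  7.7]
248 [-0.4 -4.9 17.5] x [-8.8  8.1]
254 [ -0.4 -11.5  17.6] x [-9.3  8.7]
260 [ -0.4 -17.5  17.6] x [-7.3  6.6]
266 [ -0.5 -22.2  17.3] x [-9.3  8.2]
272 [ -0.4 -24.1  15.8] x [-9.5  8.9]
278 [  0.7 -24.6  13.6] x [-9.5  8.9]
284 [ -0.4 -24.7  11.3] x [-9.3  8.7]
290 [  2.9 -24.7   8.9] x [-9.4  8.7]
296 [ -0.3 -24.7   6.4] x [-9.4  8.7]
circle [0.5396 0.009 ] r 0.0365 mean [0.5387 0.011 ]
circ tool [-90.4   7.6  -3.6]
```

View pics/w12.png

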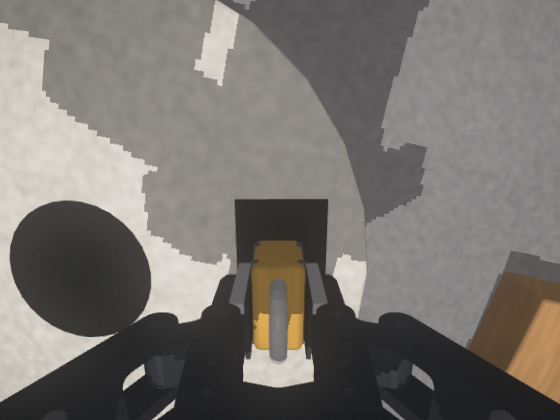

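```bash
python3 - <<'E'
from chk import *
s=ctrl.get_state(); p,q=s['eef_pos'],s['tcp_rot']; M=Rn.from_quat(q).as_matrix()
im,_,c=load('w12'); g=im[205:240,220:345].max(-1).mean(0); print((np.flatnonzero(g<75)+220)[[0,-1]])
g=im[185:215,270:300].max(-1).mean(1); print(g.round())
for u,v in [(234.5,199),(327.5,199),(234.5,220),(327.5,220)]:
    print(u,v,((onz(c,[[u,v]],.028)[0]-p)@M*1000).round(1))
spin('w12',(0,190,160,330))
E
```

```text
[236 326]
[143. 143. 143. 143. 143. 143. 142. 142. 141. 141. 141. 141. 141. 133.
  64.  48.  48.  48.  48.  48.  48.  47.  47.  47.  47.  46.  46.  46.
  46.  46.]
234.5 199 [-18.9   7.6  35.1]
327.5 199 [20.8  7.6 35.1]
234.5 220 [-19.3   7.6  25.7]
327.5 220 [21.2  7.6 25.7]
circle [0.537  0.0112] r 0.035 mean [0.5365 0.0134]
```

Request:
step_arm([
  [[0,0,0],[0,-1.5,0],1],
  [[0,0,0],[1.2,-1.5,0.4],1],
  [[0,0,0],[1.2,-1.5,0.4],1],
  [[0,0,0],[1.2,0,0.4],1],
  [[0,0,0],[1.2,0,0.4],1],
  [[0,0,0],[1.2,0,0.4],1],
])

```text
time: 15.57
eef_pos: [0.6284, 0.0309, 0.0353]
tcp_rot: [-0.704, -0.07, 0.07, 0.704]
contact_force: [0.4, -0.4, -1.2]
opening: 0.227
```

Request:
step_arm([
  [[0,0,0],[0,0.7,0],1],
  [[0,0,0],[0,0.7,0],1],
  [[0,0,0],[0,0.7,0],1],
])

```text
time: 15.82
eef_pos: [0.6287, 0.0308, 0.0352]
tcp_rot: [0.704, 0.07, -0.07, -0.704]
contact_force: [-1.5, -0.2, 1.7]
opening: 0.226
```

Request:
step_arm([
  [[0,0,0],[0,-0.3,0],1],
  [[0,0,0],[0,-0.3,0],1],
  [[0,0,0],[0,-0.3,0],0.72],
  [[0,0,0],[0,-0.3,0],0.65],
  [[0,0,0],[0,-0.3,0],0.6],
  [[0,0,0],[0,-0.3,0],0.55],
  [[0,0,0],[0,-0.3,0],0.55],
])

```text
time: 16.4
eef_pos: [0.6286, 0.0309, 0.0351]
tcp_rot: [0.704, 0.07, -0.07, -0.704]
contact_force: [-0.3, -0.5, -0.3]
opening: 0.453
```

Request:
step_arm([
  [[0,0,0],[0,-10,0],0.55],
  [[0,0,0],[0,-40,0],0.55],
  [[0,0,0],[0,-80,0],0.55],
  [[0,0,0],[0,-120,0],0.2],
  [[0,0,0],[0,-160,0],0],
  [[0,0,0],[0,-190,0],0],
  [[0,0,0],[0,-200,0],0],
  [[0,0,0],[0,-200,0],0],
])

```text
time: 17.07
eef_pos: [0.6306, 0.0307, 0.2406]
tcp_rot: [0.704, 0.073, -0.067, -0.703]
contact_force: [0.8, -1.6, 0.8]
opening: 0.996
```

```bash
python3 - <<'E'
from h import *
st(); shot('wrist','w13')
E
```

```text
t 17.07 p [0.6306 0.0307 0.2406] yaw 11.31 down [ 0.009 -0.001 -1.   ] F [ 0.8 -1.6  0.8] op 0.996 q [-0.11  0.18  1.69  0.    1.27 -0.31]
```

View pics/w13.png

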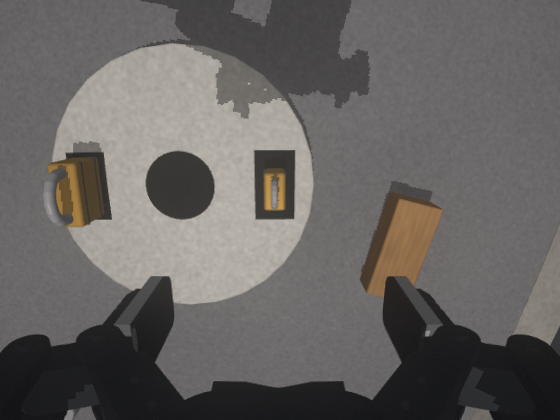

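```bash
python3 - <<'E'
from h import *
im,d,c=load('w13'); rect(im,d,c,(255,165,300,215),.060,.003)
o=spin('w13',(138,142,222,226),[]); 
im,d,c=load('top0'); P=cloud(im,d,c); p=P[265:300,362:400].reshape(-1,3); q=p[abs(p[:,2]-.026)<.003]; print('disc',q.mean(0),cv2.minEnclosingCircle(q[:,:2].astype(np.float32)))
hs=cv2.cvtColor(im,cv2.COLOR_RGB2HSV); m=(hs[...,2]<60)&(P[...,2]>.01); m[:,:395]=0;m[:,445:]=0;m[:210]=0;m[275:]=0; print('tray',P[m].min(0),P[m].max(0))
plan(.40,-.30,.22,-35)
E
```

```text
n 602 c [627.7  31. ] size [19.4 35.5] long yaw -78.8 pca 101.7 mean [627.6  32. ]
circle [0.5352 0.0118] r 0.0338 mean [0.5352 0.0124]
disc [ 0.39693023 -0.3198661   0.02630727] ((0.39663630723953247, -0.32052525877952576), 0.029421113431453705)
tray [ 0.3622984 -0.5005342  0.0100453] [ 5.80876425e-01 -5.81191237e-04  1.27880889e+00]
turn [-0.0, 46.3, 0.2] shift [-289.6, 16.2, -279.5] q6 -0.03 dist 403.0 rows 10.0
```

Request:
step_arm([
  [[0,5,0],[-29,0,-28],0],
  [[0,10,0],[-58,0,-56],0],
  [[0,15,0],[-87,0,-84],0],
  [[0,20,0],[-116,0,-112],0],
  [[0,25,0],[-145,4,-140],0],
  [[0,30,0],[-174,8,-168],0],
  [[0,36,0],[-203,12,-196],0],
  [[0,41,0],[-232,16,-224],0],
  [[0,46,0],[-260,16,-252],0],
  [[0,46,0],[-289,16,-279],0],
])

```text
time: 17.95
eef_pos: [0.3972, -0.2992, 0.2153]
tcp_rot: [-0.673, 0.214, -0.21, 0.676]
contact_force: [1.2, -1.3, 0.6]
opening: 1.0
```

Request:
step_arm([
  [[0,0,0],[0,0,0],0],
  [[0,0,0],[0,0,0],0],
  [[0,0,0],[0,0,0],0],
])

```text
time: 18.2
eef_pos: [0.3991, -0.2984, 0.2167]
tcp_rot: [-0.674, 0.212, -0.21, 0.676]
contact_force: [1.1, 0.8, 1.1]
opening: 1.003
```

```bash
python3 - <<'E'
from h import *
st(); shot('wrist','w14');st()
E
```

```text
t 18.2 p [ 0.3991 -0.2984  0.2167] yaw -34.74 down [-0.003  0.004 -1.   ] F [1.1 0.8 1.1] op 1.003 q [-0.85 -0.09  2.01  0.    1.23 -0.24]
t 18.25 p [ 0.3996 -0.298   0.2172] yaw -34.65 down [-0.002  0.003 -1.   ] F [-0.2  0.7 -0.2] op 0.996 q [-0.84 -0.09  2.01  0.    1.23 -0.24]
```

View pics/w14.png

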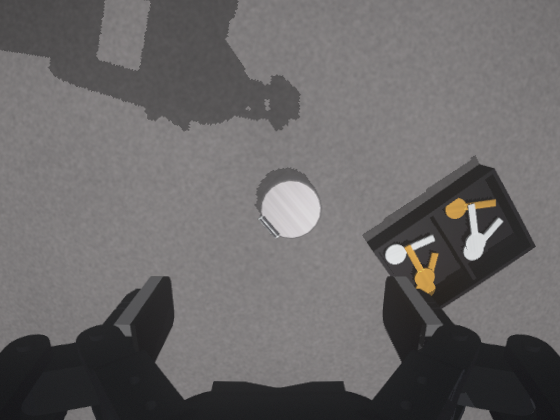

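```bash
python3 - <<'E'
from h import *
im,d,c=load('w14'); P=cloud(im,d,c); p=P[170:250,250:330].reshape(-1,3); q=p[abs(p[:,2]-.026)<.003]; print('disc',q.mean(0),cv2.minEnclosingCircle(q[:,:2].astype(np.float32)))
hs=cv2.cvtColor(im,cv2.COLOR_RGB2HSV); m=(hs[170:250,250:330,2]>150); X=onz(c,np.argwhere(m)[:,::-1]+[250,170],.026)[:,:2]; print('bright',X.mean(0),cv2.minEnclosingCircle(X.astype(np.float32)))
print('tray corners',onz(c,[[367,237],[478,160],[533,245],[430,305]],.028).round(3))
for y in (10,35): plan(.397,-.32,.10,y)
E
```

```text
disc [ 0.39748655 -0.318795    0.02597468] ((0.3958059549331665, -0.3203355073928833), 0.03158043324947357)
bright [ 0.39852094 -0.31956446] ((0.3960535526275635, -0.31955811381340027), 0.030067071318626404)
tray corners [[ 0.444 -0.385  0.028]
 [ 0.571 -0.38   0.028]
 [ 0.583 -0.493  0.028]
 [ 0.461 -0.489  0.028]]
turn [-0.1, -44.7, -0.2] shift [10.7, 117.1, -19.7] q6 -0.85 dist 119.0 rows 7.0
turn [-0.2, -69.7, -0.1] shift [10.7, 117.1, -19.7] q6 -1.29 dist 119.0 rows 10.0
```

Request:
step_arm([
  [[0,-7,0],[2,15,-4],0],
  [[0,-14,0],[4,30,-8],0],
  [[0,-21,0],[6,45,-12],0],
  [[0,-28,0],[8,60,-16],0],
  [[0,-35,0],[10,75,-20],0],
  [[0,-42,0],[10.5,90,-20.5],0],
  [[0,-49,0],[10.5,105,-20.5],0],
  [[0,-55,0],[10.5,117,-20.5],0],
  [[0,-55,0],[10.5,117,-20.5],0],
  [[0,-55,0],[10.5,117,-20.5],0],
])

```text
time: 19.08
eef_pos: [0.3972, -0.3204, 0.101]
tcp_rot: [-0.695, -0.124, 0.125, 0.697]
contact_force: [0.8, 0.3, 0.0]
opening: 1.004
```

```bash
python3 - <<'E'
from h import *
st(); plan(.3965,-.3202,.002,20.5)
E
```

```text
t 19.08 p [ 0.3972 -0.3204  0.101 ] yaw 20.29 down [-0.002  0.002 -1.   ] F [0.8 0.3 0. ] op 1.004 q [-0.88  0.08  2.08  0.    0.99 -1.23]
turn [-0.2, -0.2, -0.0] shift [-0.5, 99.0, 0.1] q6 -1.04 dist 99.0 rows 3.0
```

Request:
step_arm([
  [[0,0,0],[-0.5,30,0],0],
  [[0,0,0],[-0.5,65,0],0],
  [[0,0,0],[-0.5,88,0],0],
  [[0,0,0],[-0.5,98,0],0],
  [[0,0,0],[-0.5,98,0],0],
  [[0,0,0],[-0.5,98,0],0.2],
  [[0,0,0],[-0.5,98,0],0.3],
  [[0,0,0],[-0.5,98,0],0.4],
  [[0,0,0],[-0.5,98,0],0.6],
  [[0,0,0],[-0.5,98,0],0.6],
], newtons=45)

```text
time: 19.92
eef_pos: [0.3982, -0.324, 0.007]
tcp_rot: [0.698, 0.126, -0.123, -0.695]
contact_force: [0.5, 2.4, 6.5]
opening: 0.673
```

```bash
python3 - <<'E'
from h import *
st(); shot('wrist','w15')
E
```

```text
t 19.92 p [ 0.3982 -0.324   0.007 ] yaw 20.28 down [ 0.004 -0.004 -1.   ] F [0.5 2.4 6.5] op 0.673 q [-0.88  0.24  2.1   0.    0.79 -1.24]
```

View pics/w15.png

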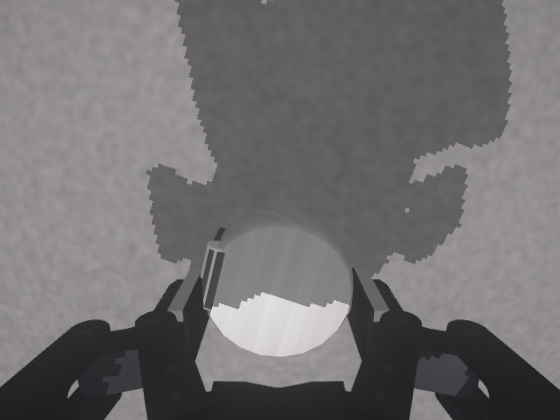

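Request:
step_arm([
  [[0,0,0],[0,0,0],0.6],
  [[0,0,0],[0,-8,0],0.6],
  [[0,0,0],[0,-25,0],0.6],
  [[0,0,0],[0,-60,0],0.6],
  [[0,0,0],[0,-100,0],0.6],
  [[0,0,0],[0,-135,0],0.6],
  [[0,0,0],[0,-160,0],0.6],
  [[0,0,0],[0,-160,0],0.6],
  [[0,0,0],[0,-160,0],0.6],
])

```text
time: 20.72
eef_pos: [0.3967, -0.3229, 0.1658]
tcp_rot: [0.697, 0.125, -0.124, -0.695]
contact_force: [0.4, 0.4, -3.5]
opening: 0.675
```

```bash
cat >> h.py <<'E'
def discc(f,box,zt=None,vmin=90):
    """held disc: top-face centre in tool frame (mm), via depth"""
    s=ctrl.get_state(); T,im=toolpts(f,box,s['eef_pos'],s['tcp_rot']); return T,im,s
E
python3 - <<'E'
from h import *
st(); shot('wrist','w16'); s=ctrl.get_state(); st()
T,im=toolpts('w16',(200,215,365,370),s['eef_pos'],s['tcp_rot'])
y=T[60:130,60:100,1]; yt=np.median(y); print('top tool y',yt)
m=abs(T[...,1]-yt)<.004; hs=cv2.cvtColor(im,cv2.COLOR_RGB2HSV); m&=(hs[...,2]>90)
q=T[m][:,[0,2]]*1000; print(len(q),cv2.minEnclosingCircle(q.astype(np.float32)),q.min(0),q.max(0))
plan(.5353,.0118,.17,101.3)
E
```

```text
t 20.72 p [ 0.3967 -0.3229  0.1658] yaw 20.3 down [ 0.002 -0.003 -1.   ] F [ 0.4  0.4 -3.5] op 0.675 q [-0.88 -0.01  2.03 -0.    1.12 -1.24]
t 20.77 p [ 0.3957 -0.3217  0.1634] yaw 20.3 down [-0.001  0.001 -1.   ] F [-1.1 -0.2 -4.3] op 0.677 q [-0.88 -0.01  2.04 -0.    1.12 -1.24]
top tool y -0.021334566082406622
15785 ((0.981828510761261, 5.2335333824157715), 32.299278259277344) [-29.50916757 -26.12857752] [32.99446445 32.2246795 ]
turn [-0.1, -81.0, 0.0] shift [246.6, -6.4, 264.4] q6 -1.75 dist 362.0 rows 12.0
```

View pics/w16.png

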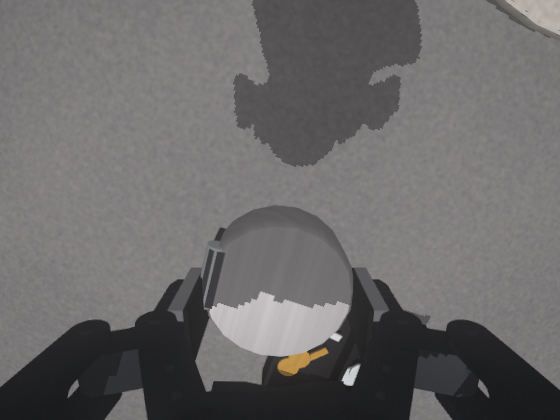

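Request:
step_arm([
  [[0,-7,0],[21,0,22],0.6],
  [[0,-14,0],[42,0,44],0.6],
  [[0,-21,0],[63,-2,66],0.6],
  [[0,-28,0],[84,-4,88],0.6],
  [[0,-35,0],[105,-6,110],0.6],
  [[0,-42,0],[126,-6,132],0.6],
  [[0,-49,0],[147,-6,154],0.6],
  [[0,-56,0],[168,-6,176],0.6],
  [[0,-63,0],[189,-6,198],0.6],
  [[0,-70,0],[210,-6,220],0.6],
])

```text
time: 21.6
eef_pos: [0.5151, -0.0411, 0.1664]
tcp_rot: [-0.495, -0.502, 0.504, 0.499]
contact_force: [0.0, -0.8, -3.3]
opening: 0.675
```

```bash
python3 - <<'E'
from h import *
st(); plan(.535,.009,.17,101.3)
E
```

```text
t 21.6 p [ 0.5151 -0.0411  0.1664] yaw 90.65 down [-0.006  0.002 -1.   ] F [ 0.  -0.8 -3.3] op 0.675 q [-0.28  0.    2.02 -0.    1.13 -1.86]
turn [-0.4, -10.7, 0.1] shift [49.9, -3.6, -20.4] q6 -1.75 dist 54.0 rows 2.0
```

Request:
step_arm([
  [[0,-6,0],[25,0,-12],0.6],
  [[0,-10.7,0],[45,0,-20],0.6],
  [[0,-10.7,0],[52,15,-24],0.6],
  [[0,-10.7,0],[52,40,-24],0.6],
  [[0,-10.7,0],[52,65,-24],0.6],
  [[0,-10.7,0],[52,85,-24],0.6],
  [[0,-10.7,0],[52,95,-24],0.6],
  [[0,-10.7,0],[52,95,-24],0.6],
  [[0,-10.7,0],[52,95,-24],0.6],
])

```text
time: 22.35
eef_pos: [0.5394, 0.0091, 0.0734]
tcp_rot: [-0.449, -0.545, 0.546, 0.451]
contact_force: [0.4, 0.7, -2.2]
opening: 0.674
```

```bash
python3 - <<'E'
from h import *
st(); shot('wrist','w17');st()
E
```

```text
t 22.35 p [0.5394 0.0091 0.0734] yaw 101.0 down [-0.004  0.001 -1.   ] F [ 0.4  0.7 -2.2] op 0.674 q [-0.17  0.18  2.02 -0.    0.95 -1.93]
t 22.4 p [0.5407 0.0088 0.075 ] yaw 100.99 down [-0.  0. -1.] F [-0.5 -0.4 -3.7] op 0.675 q [-0.17  0.18  2.02 -0.    0.95 -1.93]
```

View pics/w17.png

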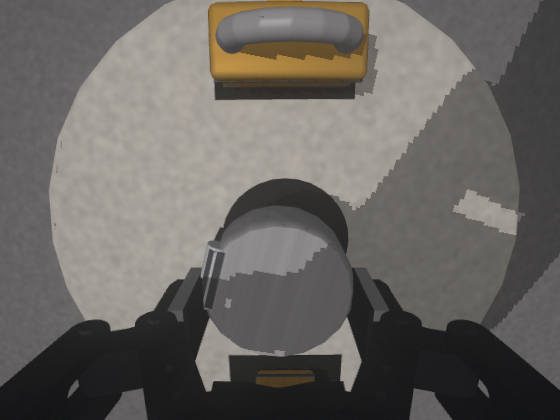

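```bash
cat > d.py <<'E'
from h import *
from scipy.optimize import least_squares
def fitr(q,r,x0):
    s=least_squares(lambda c:np.hypot(q[:,0]-c[0],q[:,1]-c[1])-r,x0,loss='soft_l1',f_scale=.5); return s.x, np.abs(s.fun).mean()
def heldisc(f,s,box=(195,200,365,372)):
    T,im=toolpts(f,box,s['eef_pos'],s['tcp_rot']); h,w=T.shape[:2]
    yt=np.median(T[h//2:h//2+20,w//2-15:w//2+15,1])
    m=(abs(T[...,1]-yt)<.0035)&(T[...,2]>-.034)
    q=T[m][:,[0,2]]*1000
    # lower boundary: for each column bin min z
    b=[]
    for x in np.arange(-20,21,2):
        k=q[abs(q[:,0]-x)<1]
        if len(k): b.append([x,k[:,1].min()])
    b=np.array(b); c,e=fitr(b,30,[0,3]); print('disc tool x,z',c.round(2),'res',e.round(2),'top tool y',(yt*1000).round(1)); return c
def mark(f,s,pts_box,excl=None):
    im,d,c=load(f); g=im.max(-1); M=Rn.from_quat(s['tcp_rot']).as_matrix(); u0,v0,u1,v1=pts_box
    b=[]
    for u in range(u0,u1,4):
        col=g[v0:v1,u].astype(float); k=np.argmin(np.diff(col[:]))  # bright->dark going down
        if np.diff(col)[k]<-35: b.append([u,v0+k+.5])
    X=((onz(c,b,.028)-s['eef_pos'])@M)[:,[0,2]]*1000
    cc,e=fitr(X,35,[0,0]); print('mark tool x,z',cc.round(2),'res',e.round(2),'n',len(b)); return cc
E
python3 - <<'E'
from d import *
s=ctrl.get_state(); heldisc('w17',s); mark('w17',s,(235,150,335,215))
E
```

```text
disc tool x,z [0.43 7.38] res 0.19 top tool y -17.3
mark tool x,z [4.06 4.52] res 0.15 n 25
```

Request:
step_arm([
  [[0,0,0],[2,8,-1.5],0.6],
  [[0,0,0],[3.6,18,-2.9],0.6],
  [[0,0,0],[3.6,27,-2.9],0.6],
  [[0,0,0],[3.6,30,-2.9],0.6],
  [[0,0,0],[3.6,30,-2.9],0.6],
  [[0,0,0],[3.6,30,-2.9],0.6],
  [[0,0,0],[3.6,30,-2.9],0.6],
])

```text
time: 22.98
eef_pos: [0.5431, 0.013, 0.0454]
tcp_rot: [0.45, 0.546, -0.546, -0.45]
contact_force: [0.9, 0.6, -2.5]
opening: 0.679
```

```bash
python3 - <<'E'
from d import *
st(); shot('wrist','w18');st()
s=ctrl.get_state(); heldisc('w18',s); mark('w18',s,(235,150,335,225))
E
```

```text
t 22.98 p [0.5431 0.013  0.0454] yaw 101.01 down [ 0.001 -0.    -1.   ] F [ 0.9  0.6 -2.5] op 0.679 q [-0.16  0.23  2.02 -0.    0.89 -1.93]
t 23.03 p [0.5433 0.0129 0.0456] yaw 101.01 down [ 0.001 -0.    -1.   ] F [ 0.9 -0.2 -3. ] op 0.673 q [-0.16  0.23  2.02 -0.    0.89 -1.93]
disc tool x,z [-0.35  6.23] res 0.25 top tool y -18.7
mark tool x,z [0.48 7.88] res 0.11 n 25
```

View pics/w18.png

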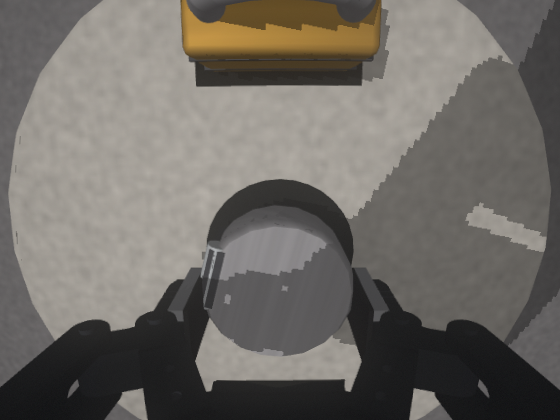

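Request:
step_arm([
  [[0,0,0],[0.8,3,1.4],0.6],
  [[0,0,0],[0.8,5,1.4],0.6],
  [[0,0,0],[0.8,5,1.4],0.6],
  [[0,0,0],[0.8,5,1.4],0.6],
  [[0,0,0],[0.8,5,1.4],0.6],
])

```text
time: 23.45
eef_pos: [0.5413, 0.0136, 0.0401]
tcp_rot: [0.45, 0.546, -0.546, -0.45]
contact_force: [-0.4, -0.6, -2.8]
opening: 0.676
```

```bash
python3 - <<'E'
from d import *
shot('wrist','w19');st()
s=ctrl.get_state(); heldisc('w19',s); mark('w19',s,(235,150,335,225))
heldisc('w16',dict(eef_pos=np.array([0.3967,-.3229,.1658]),tcp_rot=np.array([0.697, 0.125, -0.124, -0.695])))
E
```

```text
t 23.5 p [0.5414 0.0135 0.0402] yaw 101.01 down [ 0. -0. -1.] F [ 0.2 -0.  -3.6] op 0.674 q [-0.16  0.24  2.02 -0.    0.88 -1.93]
disc tool x,z [0.03 6.32] res 0.2 top tool y -18.8
mark tool x,z [-0.68  6.12] res 0.12 n 25
disc tool x,z [0.09 5.53] res 0.27 top tool y -19.0
```

View pics/w19.png

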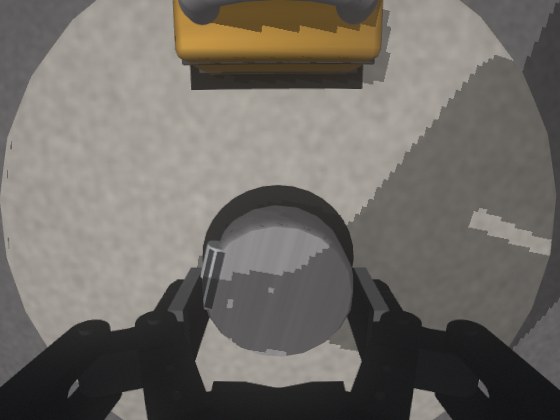

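```bash
python3 - <<'E'
from d import *
s=ctrl.get_state(); T,im=toolpts('w19',(195,195,365,372),s['eef_pos'],s['tcp_rot'])
for v in list(range(10,40,3))+[80,120,150,155,158,160,162,165]: print(v+195,(T[v,80:90].mean(0)*1000).round(1))
E
```

```text
205 [ 0.4 11.3 32.3]
208 [ 0.4 -0.5 34. ]
211 [ 0.3 -4.5 33.9]
214 [ 0.3 -9.1 33.9]
217 [  0.3 -13.1  33.9]
220 [  0.3 -16.4  33.7]
223 [  0.3 -17.8  33. ]
226 [  0.3 -18.8  32.2]
229 [  0.3 -18.9  31.1]
232 [  0.3 -19.2  30.1]
275 [  0.3 -18.9  13. ]
315 [  0.3 -18.7  -4.3]
345 [  0.3 -18.8 -18.2]
350 [  0.4 -18.9 -20.5]
353 [  0.4 -18.9 -22. ]
355 [  0.4 -18.8 -23. ]
357 [  0.5  12.2 -48. ]
360 [  0.5  12.2 -49.8]
```

Request:
step_arm([
  [[0,0,0],[-0.6,2,1.1],0.6],
  [[0,0,0],[-0.6,4,1.1],0.6],
  [[0,0,0],[-0.6,4,1.1],0.6],
  [[0,0,0],[-0.6,4,1.1],0.6],
])

```text
time: 23.83
eef_pos: [0.5401, 0.0128, 0.0359]
tcp_rot: [-0.45, -0.546, 0.546, 0.45]
contact_force: [-0.8, -0.0, -3.0]
opening: 0.672
```

Request:
step_arm([
  [[0,0,0],[0,1,0],0.6],
  [[0,0,0],[0,1,0],0.6],
  [[0,0,0],[0,1,0],0.6],
])

```text
time: 24.08
eef_pos: [0.5405, 0.0128, 0.0352]
tcp_rot: [0.45, 0.546, -0.546, -0.45]
contact_force: [0.2, 0.6, -2.6]
opening: 0.677
```

Request:
step_arm([
  [[0,0,0],[0,0.8,0],0.6],
  [[0,0,0],[0,0.8,0],0.6],
  [[0,0,0],[0,0.8,0],0.6],
])

```text
time: 24.33
eef_pos: [0.5409, 0.0127, 0.0351]
tcp_rot: [0.45, 0.546, -0.545, -0.449]
contact_force: [-0.9, -0.4, 2.4]
opening: 0.677
```

```bash
python3 - <<'E'
from d import *
st();shot('wrist','w20')
s=ctrl.get_state(); heldisc('w20',s); mark('w20',s,(235,150,335,225))
T,im=toolpts('w20',(195,195,365,372),s['eef_pos'],s['tcp_rot'])
for v in (16,22): print(v+195,(T[v,80:90].mean(0)*1000).round(1))
E
```

```text
t 24.33 p [0.5409 0.0127 0.0351] yaw 101.01 down [ 0.001 -0.    -1.   ] F [-0.9 -0.4  2.4] op 0.677 q [-0.16  0.25  2.03  0.    0.87 -1.93]
disc tool x,z [-0.2   6.21] res 0.3 top tool y -19.0
mark tool x,z [0.11 5.56] res 0.11 n 25
211 [ 0.3 -4.7 33.9]
217 [  0.3 -13.6  34. ]
```

View pics/w20.png

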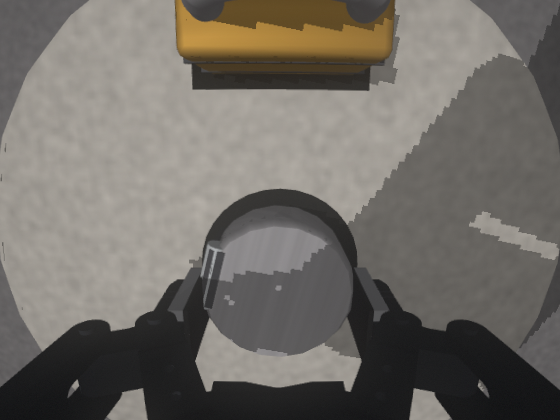

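Request:
step_arm([
  [[0,0,0],[0,-0.4,0.5],0.6],
  [[0,0,0],[0,-0.4,0.5],0.6],
  [[0,0,0],[0,-0.4,0.5],0.25],
  [[0,0,0],[0,-0.4,0.5],0.2],
  [[0,0,0],[0,-0.4,0.5],0.1],
  [[0,0,0],[0,-0.4,0.5],0],
  [[0,0,0],[0,-0.4,0.5],0],
  [[0,0,0],[0,-0.4,0.5],0],
])

```text
time: 25.05
eef_pos: [0.5399, 0.0127, 0.0347]
tcp_rot: [-0.45, -0.546, 0.546, 0.45]
contact_force: [-0.2, 0.0, -0.4]
opening: 0.994
```

Request:
step_arm([
  [[0,0,0],[0,-8,0],0],
  [[0,0,0],[0,-30,0],0],
  [[0,0,0],[0,-65,0],0],
  [[0,0,0],[0,-105,0],0],
  [[0,0,0],[0,-145,0],0],
  [[0,0,0],[0,-180,0],0],
  [[0,0,0],[0,-195,0],0],
  [[0,0,0],[0,-195,0],0],
  [[0,0,0],[0,-195,0],0],
])

```text
time: 25.8
eef_pos: [0.5403, 0.0126, 0.2312]
tcp_rot: [0.451, 0.546, -0.545, -0.449]
contact_force: [-0.1, 0.5, -1.0]
opening: 0.999
```

```bash
python3 - <<'E'
from h import *
st(); shot('wrist','w21');st()
E
```

```text
t 25.8 p [0.5403 0.0126 0.2312] yaw 101.01 down [ 0.003 -0.001 -1.   ] F [-0.1  0.5 -1. ] op 0.999 q [-0.16 -0.01  1.91 -0.    1.24 -1.93]
t 25.85 p [0.5393 0.0127 0.2292] yaw 101.0 down [-0.001  0.    -1.   ] F [-1.2  0.3  0. ] op 1.0 q [-0.16 -0.01  1.91 -0.    1.24 -1.93]
```

View pics/w21.png

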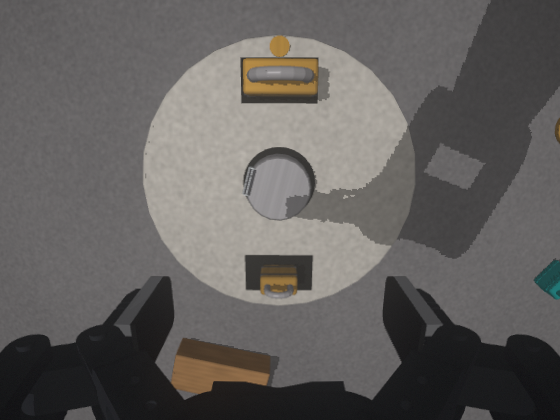

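```bash
cat > m.py <<'E'
from d import *
def table(f,box,discbox,zd=.054):
    im,d,c=load(f); P=cloud(im,d,c)*1000; hs=cv2.cvtColor(im,cv2.COLOR_RGB2HSV)
    # turntable rim: plate height band
    m=((P[...,2]>18)&(P[...,2]<40)).astype(np.uint8); u0,v0,u1,v1=box; z=np.zeros_like(m); z[v0:v1,u0:u1]=m[v0:v1,u0:u1]
    k=max(cv2.findContours(z,0,cv2.CHAIN_APPROX_NONE)[0],key=cv2.contourArea).reshape(-1,2); k=cv2.convexHull(k).reshape(-1,2)
    X=onz(c,k,.028)[:,:2]*1000; A=X[(np.abs(np.hypot(*(X-[535.3,11.8]).T)-135)<4)]; cc,e=fitr(A,135,[535,11]); print('rim centre r135',cc.round(1),e.round(2),len(A))
    u0,v0,u1,v1=discbox; p=P[v0:v1,u0:u1]; m=(abs(p[...,2]-zd*1000)<2.5).astype(np.uint8)
    k=max(cv2.findContours(m,0,cv2.CHAIN_APPROX_NONE)[0],key=cv2.contourArea).reshape(-1,2)
    q=onz(c,k+[u0,v0],zd)[:,:2]*1000; A=np.c_[2*q,np.ones(len(q))]; s=np.linalg.lstsq(A,(q**2).sum(1),rcond=None)[0]
    print('disc free fit',s[:2].round(1),np.sqrt(s[2]+s[:2]@s[:2]).round(1),'enclosing',cv2.minEnclosingCircle(q.astype(np.float32)))
    return cc
E
python3 - <<'E'
from m import *
table('w21',(130,25,430,318),(230,135,330,235))
im,d,c=load('w21'); rect(im,d,c,(230,48,330,110),.074,.003); rect(im,d,c,(250,255,310,302),.060,.003)
o=spin('w21',None,[],(265,33,295,57)); 
im=cv2.resize(im[130:310,230:330],None,fx=3,fy=3,interpolation=cv2.INTER_CUBIC); cv2.imwrite('pics/c21.png',im[:,:,::-1])
E
```

```text
rim centre r135 [534.8  11.6] 1.48 68
disc free fit [535.8  10.2] 29.2 enclosing ((535.5400390625, 9.338414192199707), 31.21306610107422)
n 1725 c [442.6  -5.2] size [27.3 59.6] long yaw -79.0 pca 100.6 mean [443.2  -4.9]
n 516 c [626.6  29. ] size [18.2 34.9] long yaw -79.0 pca 101.3 mean [625.4  29. ]
stud [ 0.413  -0.0116] [0.0176 0.0167]
```

View pics/c21.png

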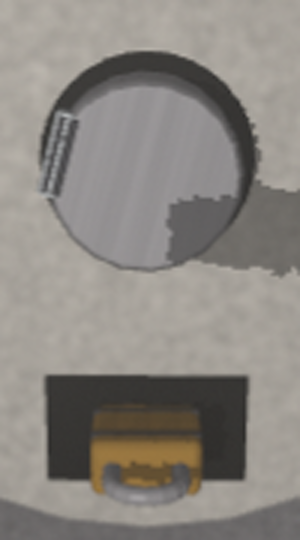

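```bash
python3 - <<'E'
from h import *
plan(.420,.305,.20,101)
E
```

```text
turn [-0.0, 0.0, 0.0] shift [309.6, 29.3, 61.3] q6 -1.13 dist 317.0 rows 8.0
```

Request:
step_arm([
  [[0,0,0],[35,0,7],0],
  [[0,0,0],[75,0,15],0],
  [[0,0,0],[115,5,23],0],
  [[0,0,0],[155,10,31],0],
  [[0,0,0],[195,15,39],0],
  [[0,0,0],[235,20,47],0],
  [[0,0,0],[272,29,55],0],
  [[0,0,0],[300,29,60],0],
  [[0,0,0],[310,29,61],0],
  [[0,0,0],[310,29,61],0],
])

```text
time: 26.68
eef_pos: [0.4188, 0.3065, 0.1983]
tcp_rot: [-0.448, -0.545, 0.548, 0.449]
contact_force: [0.7, -1.3, -1.2]
opening: 0.997
```

Request:
step_arm([
  [[0,0,0],[0,0,0],0],
  [[0,0,0],[0,0,0],0],
])

```text
time: 26.85
eef_pos: [0.4211, 0.3042, 0.1999]
tcp_rot: [-0.45, -0.545, 0.546, 0.45]
contact_force: [0.1, -0.6, 0.3]
opening: 1.001
```

```bash
python3 - <<'E'
from d import *
st(); shot('wrist','w22');st(); shot('top','t22'); shot('side','s22')
E
```

```text
t 26.85 p [0.4211 0.3042 0.1999] yaw 100.95 down [-0.001 -0.001 -1.   ] F [ 0.1 -0.6  0.3] op 1.001 q [ 0.43 -0.03  1.98 -0.    1.19 -1.33]
t 26.9 p [0.4213 0.304  0.2003] yaw 100.91 down [-0.001 -0.001 -1.   ] F [ 0.2 -0.3  0.2] op 0.999 q [ 0.43 -0.03  1.98 -0.    1.19 -1.33]
```

View pics/w22.png

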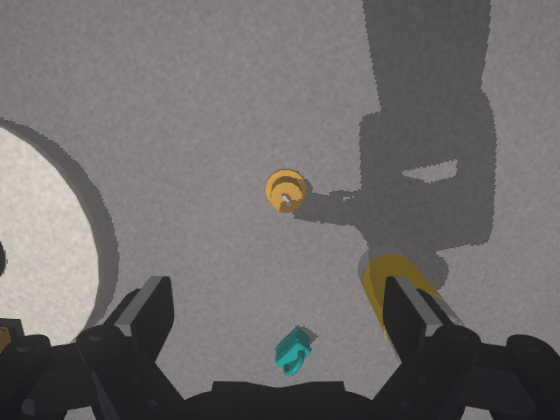

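View pics/t22.png

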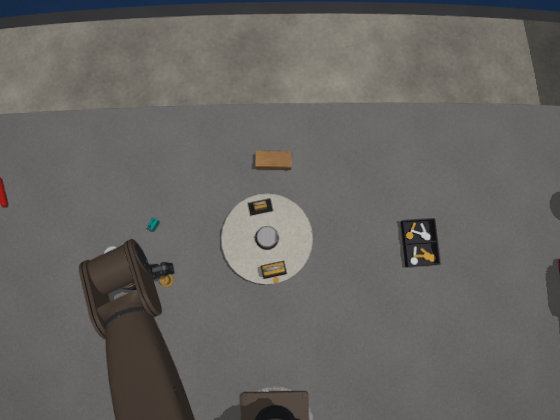

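View pics/s22.png

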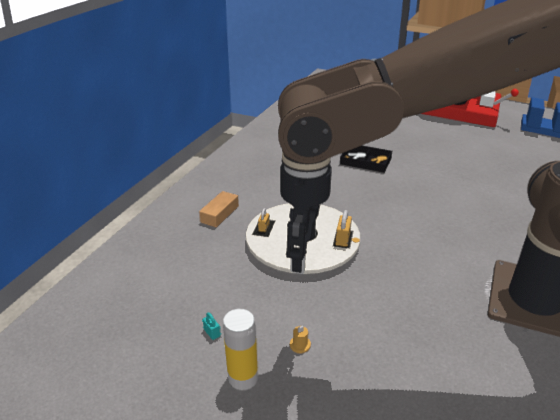

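```bash
python3 - <<'E'
from m import *
im,d,c=load('s22'); P=cloud(im,d,c)
# lowest arm points near can in xy
hs=cv2.cvtColor(im,cv2.COLOR_RGB2HSV)
q=P.reshape(-1,3); r=np.hypot(q[:,0]-.48,q[:,1]-.422)
for lo,hi in [(.15,.2),(.2,.25),(.25,.3),(.3,.35),(.35,.4),(.4,.5)]:
    m=(q[:,2]>lo)&(q[:,2]<hi)&(r<.09); print(lo,m.sum(),q[m].mean(0).round(3) if m.any() else '', r[m].min() if m.any() else '')
im,d,c=load('w22'); P=cloud(im,d,c)
p=P[160:225,250:320].reshape(-1,3); q=p[abs(p[:,2]-.039)<.002]; print('rim barrel top',q.mean(0),len(q),cv2.minEnclosingCircle(q[:,:2].astype(np.float32)))
hs=cv2.cvtColor(im,cv2.COLOR_RGB2HSV); q=p[(abs(p[:,2]-.007)<.002)&(hs[160:225,250:320].reshape(-1,3)[:,1]>100)]; print('collar',len(q),cv2.minEnclosingCircle(q[:,:2].astype(np.float32)))
table('t22',(210,185,325,295),(250,225,285,255))
E
```

```text
0.15 136 [0.48  0.425 0.151] 0.0006836379820802788
0.2 22 [0.419 0.357 0.234] 0.08844477320124992
0.25 213 [0.413 0.373 0.279] 0.07554452794030689
0.3 135 [0.414 0.37  0.31 ] 0.07715299354070027
0.35 0  
0.4 716 [0.422 0.365 0.453] 0.06867462462959503
rim barrel top [0.4184157  0.30999963 0.03901818] 716 ((0.41886740922927856, 0.310271680355072), 0.013937574811279774)
collar 441 ((0.418533056974411, 0.31014150381088257), 0.01967250555753708)
rim centre r135 [535.4   9.2] 0.65 42
disc free fit [535.9   9. ] 27.2 enclosing ((535.5541381835938, 7.544806003570557), 30.67963981628418)
```

```bash
python3 - <<'E'
from h import *
st();plan(.4186,.3102,.07,101)
E
```

```text
t 27.0 p [0.4215 0.3041 0.2007] yaw 100.88 down [ 0. -0. -1.] F [ 0.5 -1.  -0.6] op 0.994 q [ 0.43 -0.03  1.98 -0.    1.19 -1.33]
turn [-0.0, -0.1, -0.0] shift [6.6, 130.7, 1.7] q6 -1.13 dist 131.0 rows 4.0
```

Request:
step_arm([
  [[0,0,0],[6.5,25,1.7],0],
  [[0,0,0],[6.5,60,1.7],0],
  [[0,0,0],[6.5,95,1.7],0],
  [[0,0,0],[6.5,120,1.7],0],
  [[0,0,0],[6.5,130,1.7],0],
  [[0,0,0],[6.5,130,1.7],0],
  [[0,0,0],[6.5,130,1.7],0],
  [[0,0,0],[6.5,130,1.7],0],
])

```text
time: 27.67
eef_pos: [0.4197, 0.3119, 0.073]
tcp_rot: [0.451, 0.547, -0.544, -0.449]
contact_force: [0.3, -0.3, 0.8]
opening: 1.0
```

```bash
python3 - <<'E'
from h import *
st();plan(.4186,.3102,.014,101)
E
```

```text
t 27.67 p [0.4197 0.3119 0.073 ] yaw 100.98 down [ 0.004  0.002 -1.   ] F [ 0.3 -0.3  0.8] op 1.0 q [ 0.44  0.14  2.06 -0.    0.93 -1.32]
turn [0.2, -0.0, 0.1] shift [-1.5, 59.0, 1.7] q6 -1.13 dist 59.0 rows 2.0
```

Request:
step_arm([
  [[0,0,0],[-1,25,1],0],
  [[0,0,0],[-1,48,1],0],
  [[0,0,0],[-1,57,1],0],
  [[0,0,0],[-1,57,1],0],
  [[0,0,0],[-1,57,1],0.4],
  [[0,0,0],[-1,57,1],0.6],
  [[0,0,0],[-1,57,1],0.7],
  [[0,0,0],[-1,57,1],0.9],
  [[0,0,0],[-1,57,1],0.9],
  [[0,0,0],[-1,57,1],0.9],
], newtons=40)

```text
time: 28.5
eef_pos: [0.418, 0.3107, 0.0149]
tcp_rot: [0.45, 0.546, -0.545, -0.449]
contact_force: [-1.5, 0.1, 4.3]
opening: 0.319
```

```bash
python3 - <<'E'
from h import *
st();shot('wrist','w23')
E
```

```text
t 28.5 p [0.418  0.3107 0.0149] yaw 101.0 down [ 0.002  0.001 -1.   ] F [-1.5  0.1  4.3] op 0.319 q [ 0.44  0.24  2.08  0.    0.82 -1.32]
```

View pics/w23.png

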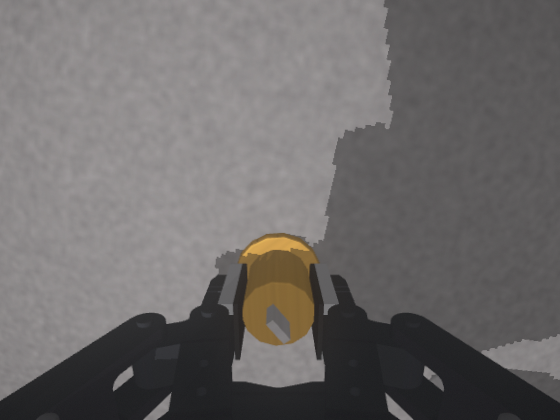

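Request:
step_arm([
  [[0,0,0],[0,0,0],0.9],
  [[0,0,0],[0,-8,0],0.9],
  [[0,0,0],[0,-30,0],0.9],
  [[0,0,0],[0,-70,0],0.9],
  [[0,0,0],[0,-110,0],0.9],
  [[0,0,0],[0,-145,0],0.9],
  [[0,0,0],[0,-165,0],0.9],
  [[0,0,0],[0,-165,0],0.9],
])

```text
time: 29.22
eef_pos: [0.4198, 0.3116, 0.1849]
tcp_rot: [0.451, 0.549, -0.542, -0.448]
contact_force: [1.4, -0.1, -0.6]
opening: 0.312
```

```bash
python3 - <<'E'
from h import *
st();shot('wrist','w24');plan(.536,.0115,.16,101)
E
```

```text
t 29.22 p [0.4198 0.3116 0.1849] yaw 101.02 down [ 0.01   0.005 -1.   ] F [ 1.4 -0.1 -0.6] op 0.312 q [ 0.44 -0.01  2.   -0.    1.15 -1.32]
turn [0.3, 0.0, 0.1] shift [-316.3, 21.4, -58.2] q6 -1.74 dist 322.0 rows 8.0
```

View pics/w24.png

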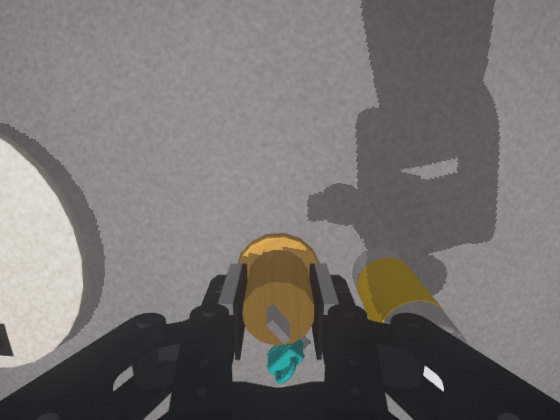

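Request:
step_arm([
  [[0,0,0],[-36,0,-7],0.9],
  [[0,0,0],[-76,0,-14],0.9],
  [[0,0,0],[-116,0,-21],0.9],
  [[0,0,0],[-156,5,-28],0.9],
  [[0,0,0],[-196,10,-36],0.9],
  [[0,0,0],[-236,15,-43],0.9],
  [[0,0,0],[-275,20,-50],0.9],
  [[0,0,0],[-303,20,-55],0.9],
  [[0,0,0],[-315,20,-57],0.9],
  [[0,0,0],[-315,20,-57],0.9],
])

```text
time: 30.1
eef_pos: [0.5324, 0.0098, 0.1562]
tcp_rot: [-0.45, -0.544, 0.546, 0.452]
contact_force: [-0.8, 0.2, -0.7]
opening: 0.312
```

Request:
step_arm([
  [[0,0,0],[0,20,0],0.9],
  [[0,0,0],[0,40,0],0.9],
  [[0,0,0],[0,50,0],0.9],
  [[0,0,0],[0,50,0],0.9],
  [[0,0,0],[0,50,0],0.9],
])

```text
time: 30.52
eef_pos: [0.5321, 0.013, 0.1076]
tcp_rot: [-0.448, -0.545, 0.546, 0.45]
contact_force: [-0.1, -0.2, -1.1]
opening: 0.314
```

```bash
python3 - <<'E'
from h import *
st();shot('wrist','w25');st()
E
```

```text
t 30.52 p [0.5321 0.013  0.1076] yaw 101.08 down [-0.003  0.001 -1.   ] F [-0.1 -0.2 -1.1] op 0.314 q [-0.17  0.11  2.02  0.    1.01 -1.93]
t 30.57 p [0.5331 0.0127 0.1089] yaw 101.07 down [-0.  0. -1.] F [ 0.1 -0.2 -1.8] op 0.314 q [-0.17  0.11  2.02  0.    1.01 -1.93]
```

View pics/w25.png

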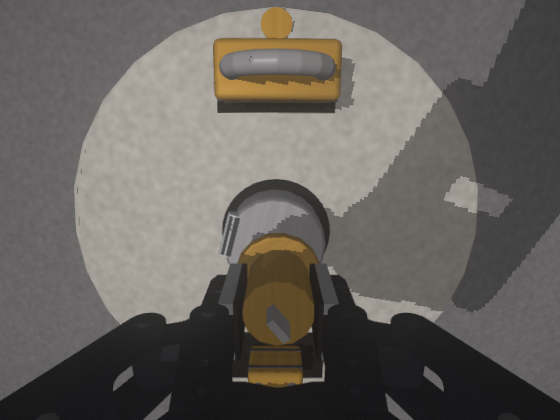

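Request:
step_arm([
  [[0,0,0],[-1,12,-2],0.9],
  [[0,0,0],[-1,25,-3],0.9],
  [[0,0,0],[-1,32,-3],0.9],
  [[0,0,0],[-1,32,-3],0.9],
  [[0,0,0],[-1,32,-3],0.9],
  [[0,0,0],[-1,32,-3],0.9],
])

```text
time: 31.07
eef_pos: [0.5369, 0.0114, 0.0773]
tcp_rot: [0.45, 0.546, -0.545, -0.449]
contact_force: [-0.0, -0.7, -1.6]
opening: 0.313
```

```bash
cat > cyl.py <<'E'
from d import *
def cyl(f):
    s=ctrl.get_state(); T,im=toolpts(f,(180,150,380,345),s['eef_pos'],s['tcp_rot']); T=T*1000
    hs=cv2.cvtColor(im,cv2.COLOR_RGB2HSV); br=(hs[...,1]>100)&(hs[...,0]<30)
    # disc top plane
    zt=(s['eef_pos'][2]-.054)*1000
    P=(T[...,1]); 
    m=(abs(P-zt)<3)&~br; q=T[m]; yt=np.median(q[:,1]); print('disc top expected tool y',zt.round(1),'seen',yt.round(1),m.sum())
    m=(abs(P-yt)<2)&~br
    # outer front boundary: max z by x bin, x in -20..28 (right side free of notch)
    b=[]
    for x in np.arange(-14,27,2):
        k=T[m&(abs(T[...,0]-x)<1)]
        if len(k)>3: b.append([x,k[:,2].max()])
    b=np.array(b)
    for r in (29,30): c,e=fitr(b,r,[0,0]); print('disc x,z r',r,c.round(2),e.round(2),len(b))
    # collar side/top front: brass points, front z max per x
    b=[]
    for x in np.arange(-14,15,2):
        k=T[br&(abs(T[...,0]-x)<1)]
        if len(k)>3: b.append([x,np.percentile(k[:,2],98)])
    b=np.array(b); c,e=fitr(b,20,[0,0]); print('collar x,z',c.round(2),e.round(2)); 
    k=T[br]; print('brass y range',np.percentile(k[:,1],[1,99]).round(1),'barrel top y', np.median(T[100:180,85:110][br[100:180,85:110]][:,1]).round(1))
    bt=np.median(T[120:170,80:115][br[120:170,80:115]][:,1]); mm=br&(abs(T[...,1]-bt)<2); k=T[mm][:,[0,2]]; print('barrel top circle',cv2.minEnclosingCircle(k.astype(np.float32)))
E
python3 - <<'E'
from cyl import *
st();shot('wrist','w26');st(); cyl('w26')
E
```

```text
t 31.07 p [0.5369 0.0114 0.0773] yaw 101.01 down [ 0.001 -0.    -1.   ] F [-0.  -0.7 -1.6] op 0.313 q [-0.17  0.17  2.03 -0.    0.95 -1.93]
t 31.12 p [0.537  0.0114 0.0776] yaw 101.01 down [ 0.002 -0.    -1.   ] F [ 0.4 -0.3 -1.9] op 0.313 q [-0.17  0.17  2.03 -0.    0.95 -1.93]
disc top expected tool y 23.6 seen 23.6 4387
disc x,z r 29 [0.43 1.28] 0.24 21
disc x,z r 30 [0.16 0.22] 0.22 21
collar x,z [-0.38 -1.25] 3.66
brass y range [-25.1  11.7] barrel top y -22.4
barrel top circle ((-0.05062493309378624, -0.6673315763473511), 14.12507152557373)
```

View pics/w26.png

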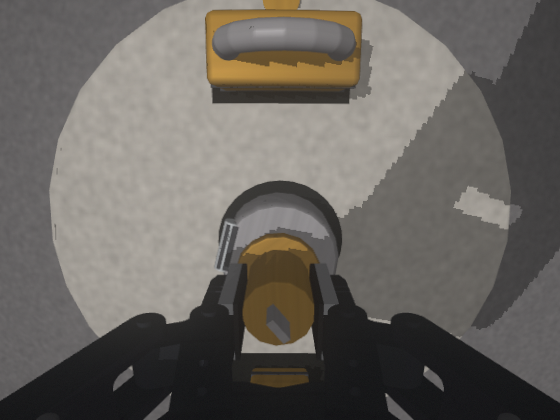

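Request:
step_arm([
  [[0,0,0],[0.2,2,1.6],0.9],
  [[0,0,0],[0.2,4,1.6],0.9],
  [[0,0,0],[0.2,4,1.6],0.9],
  [[0,0,0],[0.2,4,1.6],0.9],
  [[0,0,0],[0.2,4,1.6],0.9],
])

```text
time: 31.53
eef_pos: [0.5348, 0.0114, 0.0728]
tcp_rot: [0.45, 0.546, -0.546, -0.45]
contact_force: [-0.2, 0.7, -1.0]
opening: 0.312
```

```bash
python3 - <<'E'
from cyl import *
st();shot('wrist','w27');st(); cyl('w27')
im,_,_=load('w27'); cv2.imwrite('pics/c27.png',cv2.resize(im[160:360,180:380],None,fx=3,fy=3,interpolation=cv2.INTER_CUBIC)[:,:,::-1])
E
```

```text
t 31.53 p [0.5348 0.0114 0.0728] yaw 101.01 down [ 0. -0. -1.] F [-0.2  0.7 -1. ] op 0.312 q [-0.17  0.17  2.03 -0.    0.94 -1.93]
t 31.58 p [0.5348 0.0113 0.0728] yaw 101.0 down [ 0. -0. -1.] F [ 0.   0.3 -0.4] op 0.309 q [-0.17  0.17  2.03  0.    0.94 -1.93]
disc top expected tool y 18.8 seen 18.9 3735
disc x,z r 29 [ 0.11 -0.79] 0.25 21
disc x,z r 30 [-0.17 -1.87] 0.23 21
collar x,z [-0.38 -1.33] 3.64
brass y range [-25.3  11.6] barrel top y -22.5
barrel top circle ((-0.295614629983902, -0.9006357192993164), 14.191609382629395)
```

View pics/c27.png

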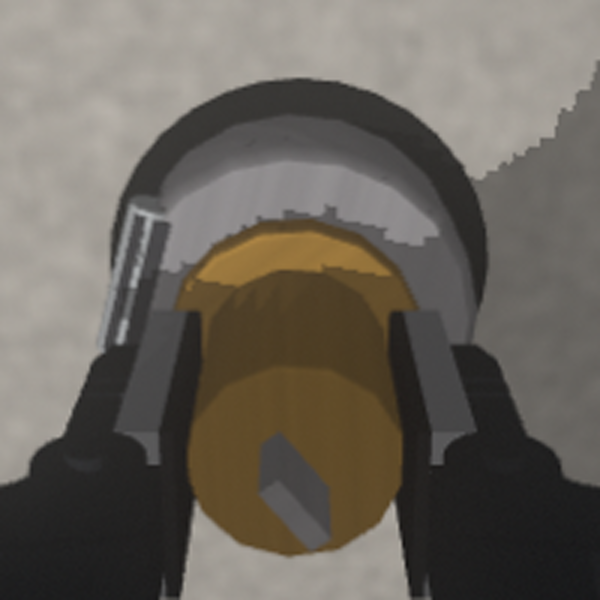

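Request:
step_arm([
  [[0,0,0],[0.1,1.5,-0.2],0.9],
  [[0,0,0],[0.1,1.5,-0.2],0.9],
  [[0,0,0],[0.1,1.5,-0.2],0.9],
])

```text
time: 31.83
eef_pos: [0.5348, 0.0115, 0.0711]
tcp_rot: [-0.45, -0.546, 0.546, 0.45]
contact_force: [-0.4, 0.7, -1.4]
opening: 0.315
```

Request:
step_arm([
  [[0,0,0],[0,0.8,0],0.9],
  [[0,0,0],[0,0.8,0],0.9],
  [[0,0,0],[0,0.8,0],0.9],
])

```text
time: 32.08
eef_pos: [0.5349, 0.0115, 0.0704]
tcp_rot: [-0.45, -0.546, 0.546, 0.45]
contact_force: [0.0, 0.5, -1.5]
opening: 0.313
```

Request:
step_arm([
  [[0,0,0],[0,0.7,0],0.9],
  [[0,0,0],[0,0.7,0],0.9],
  [[0,0,0],[0,0.7,0],0.9],
])

```text
time: 32.33
eef_pos: [0.5349, 0.0115, 0.0697]
tcp_rot: [-0.45, -0.546, 0.546, 0.45]
contact_force: [-0.2, 0.7, -2.4]
opening: 0.315
```

Request:
step_arm([
  [[0,0,0],[0,0.6,0],0.9],
  [[0,0,0],[0,0.6,0],0.9],
  [[0,0,0],[0,0.6,0],0.9],
])

```text
time: 32.58
eef_pos: [0.5349, 0.0115, 0.0691]
tcp_rot: [-0.45, -0.546, 0.546, 0.45]
contact_force: [-0.4, 0.5, -1.0]
opening: 0.313
```

Request:
step_arm([
  [[0,0,0],[0,0.6,0],0.9],
  [[0,0,0],[0,0.6,0],0.9],
  [[0,0,0],[0,0.6,0],0.9],
])

```text
time: 32.83
eef_pos: [0.535, 0.0115, 0.069]
tcp_rot: [-0.45, -0.546, 0.546, 0.45]
contact_force: [-1.1, -0.0, 2.2]
opening: 0.312
```

Request:
step_arm([
  [[0,0,0],[0,0.5,0],0.9],
  [[0,0,0],[0,0.5,0],0.9],
  [[0,0,0],[0,0.5,0],0.9],
])

```text
time: 33.08
eef_pos: [0.535, 0.0115, 0.0689]
tcp_rot: [-0.45, -0.546, 0.546, 0.45]
contact_force: [-3.0, 0.9, 5.0]
opening: 0.313
```

Request:
step_arm([
  [[0,0,0],[0,-0.6,0],0.9],
  [[0,0,0],[0,-0.6,0],0.9],
  [[0,0,0],[0,-0.6,0],0.64],
  [[0,0,0],[0,-0.6,0],0.58],
  [[0,0,0],[0,-0.6,0],0.5],
  [[0,0,0],[0,-0.6,0],0.4],
  [[0,0,0],[0,-0.6,0],0.4],
  [[0,0,0],[0,-0.6,0],0.4],
])

```text
time: 33.75
eef_pos: [0.5349, 0.0115, 0.0685]
tcp_rot: [0.45, 0.546, -0.546, -0.45]
contact_force: [-0.1, 0.1, -0.2]
opening: 0.599
```

Request:
step_arm([
  [[0,0,0],[0,-8,0],0.4],
  [[0,0,0],[0,-30,0],0.4],
  [[0,0,0],[0,-65,0],0.4],
  [[0,0,0],[0,-100,0],0.2],
  [[0,0,0],[0,-130,0],0],
  [[0,0,0],[0,-150,0],0],
  [[0,0,0],[0,-160,0],0],
  [[0,0,0],[0,-160,0],0],
  [[0,0,0],[0,-160,0],0],
])

```text
time: 34.5
eef_pos: [0.5347, 0.0115, 0.2283]
tcp_rot: [-0.45, -0.546, 0.546, 0.45]
contact_force: [-0.1, 0.3, -0.3]
opening: 1.0
```

```bash
python3 - <<'E'
from m import *
st();shot('wrist','w28');st()
im,d,c=load('w28'); rect(im,d,c,(220,30,350,120),.074,.003)
P=cloud(im,d,c)*1000; m=(abs(P[...,2]-93)<2); m[:130]=0;m[260:]=0;m[:,:240]=0;m[:,330:]=0; q=onz(c,np.argwhere(m)[:,::-1],.093)[:,:2]*1000; print('barrel top',len(q),cv2.minEnclosingCircle(q.astype(np.float32)))
plan(.45,.30,.25,101)
E
```

```text
t 34.5 p [0.5347 0.0115 0.2283] yaw 101.01 down [-0. -0. -1.] F [-0.1  0.3 -0.3] op 1.0 q [-0.17 -0.02  1.92 -0.    1.24 -1.93]
t 34.55 p [0.534  0.0116 0.227 ] yaw 101.01 down [-0.003  0.    -1.   ] F [-0.2  0.5 -0.1] op 1.0 q [-0.17 -0.02  1.92 -0.    1.24 -1.93]
n 1831 c [442.3  -5.2] size [27.9 59.5] long yaw -79.0 pca 100.1 mean [443.1  -5.1]
barrel top 821 ((535.982666015625, 10.960975646972656), 13.958418846130371)
turn [-0.1, 0.0, 0.1] shift [299.1, -22.7, 27.5] q6 -1.17 dist 301.0 rows 8.0
```

View pics/w28.png

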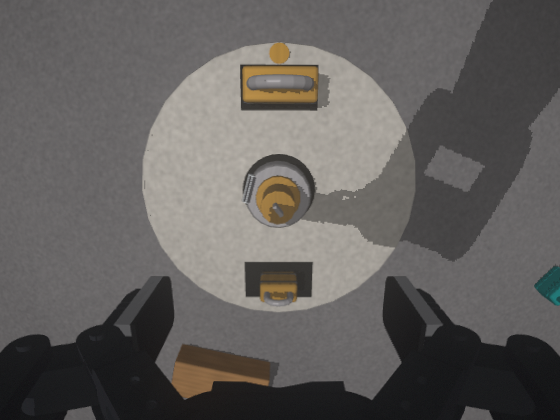

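Request:
step_arm([
  [[0,0,0],[-35,-5,0],0],
  [[0,0,0],[-75,-10,0],0],
  [[0,0,0],[-115,-15,5],0],
  [[0,0,0],[-155,-20,10],0],
  [[0,0,0],[-195,-20,15],0],
  [[0,0,0],[-235,-20,20],0],
  [[0,0,0],[-270,-20,20],0],
  [[0,0,0],[-295,-20,20],0],
  [[0,0,0],[-295,-20,20],0],
  [[0,0,0],[-295,-20,20],0],
])

```text
time: 35.38
eef_pos: [0.5705, -0.2825, 0.2452]
tcp_rot: [-0.448, -0.545, 0.545, 0.452]
contact_force: [0.1, -0.1, 0.1]
opening: 1.001
```

```bash
python3 - <<'E'
from m import *
st(); shot('top','t29'); shot('side','s29'); shot('wrist','w29')
im,d,c=load('t29'); im0,_,_=load('top0'); 
table('t29',(210,185,325,295),(250,225,285,255))
table('top0',(210,185,325,295),(355,200,390,300),.026)
rect(im,d,c,(255,255,295,285),.074,.004); rect(im,d,c,(245,195,275,215),.060,.004)
P=cloud(im,d,c)*1000; m=(abs(P[...,2]-93)<4); z=np.zeros_like(m); z[220:255,250:285]=1; m&=z; q=onz(c,np.argwhere(m)[:,::-1],.093)[:,:2]*1000; print('barrel',len(q),q.mean(0),cv2.minEnclosingCircle(q.astype(np.float32)))
for f in ('top0','t29'):
    i,_,cc=load(f); hs=cv2.cvtColor(i,cv2.COLOR_RGB2HSV); mm=((hs[...,1]>100)&(hs[...,0]<30)); z=np.zeros_like(mm); z[276:286,268:284]=1; mm&=z; u=np.argwhere(mm)[:,::-1]; w=onz(cc,[u.mean(0)],.028)[0]; print(f,'stud',u.mean(0),len(u),w)
cv2.imwrite('pics/ct29.png',cv2.resize(im[185:295,212:322],None,fx=5,fy=5,interpolation=cv2.INTER_CUBIC)[:,:,::-1])
i,_,_=load('s29'); cv2.imwrite('pics/cs29.png',cv2.resize(i[190:290,230:375],None,fx=5,fy=5,interpolation=cv2.INTER_CUBIC)[:,:,::-1])
E
```

```text
t 35.38 p [ 0.5705 -0.2825  0.2452] yaw 100.87 down [-0.004  0.003 -1.   ] F [ 0.1 -0.1  0.1] op 1.001 q [-0.62  0.2   1.66  0.    1.29 -2.38]
rim centre r135 [535.4   9.2] 0.65 42
disc free fit [536.6   8.1] 27.6 enclosing ((535.5541381835938, 7.544806003570557), 30.67963981628418)
rim centre r135 [535.2   9.1] 0.62 42
disc free fit [ 395.2 -318.8] 23.2 enclosing ((396.7822570800781, -320.43743896484375), 29.397336959838867)
n 139 c [442.4  -7.9] size [27.8 59.6] long yaw -78.8 pca 100.4 mean [442.   -8.5]
n 60 c [628.   26.9] size [20.3 35.2] long yaw -79.6 pca 96.3 mean [627.3  26.3]
barrel 61 [535.88867067   9.22730515] ((535.93408203125, 9.329309463500977), 13.555899620056152)
top0 stud [275.75862069 279.51724138] 29 [ 0.41277117 -0.01377212  0.028     ]
t29 stud [275.4137931  279.55172414] 29 [ 0.41269501 -0.01277568  0.028     ]
```

View pics/ct29.png

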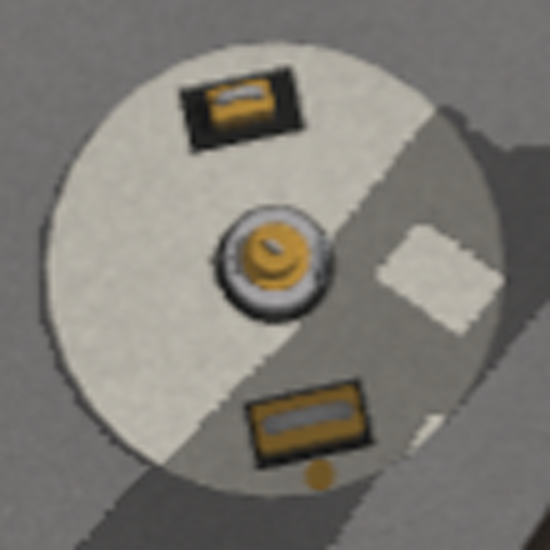

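View pics/cs29.png

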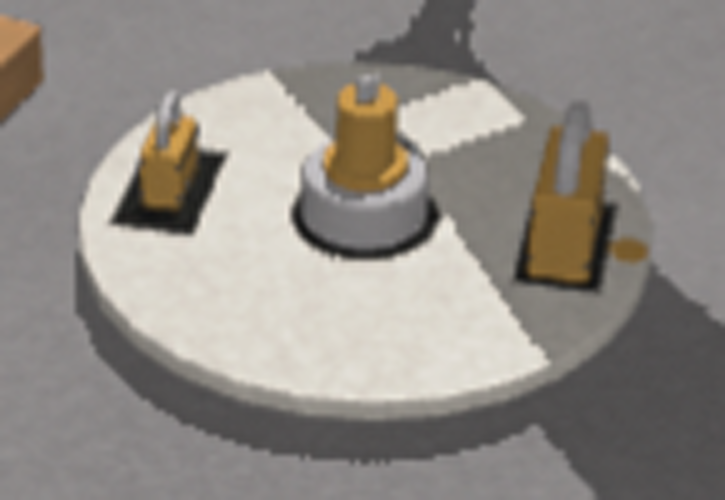

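View pics/s29.png

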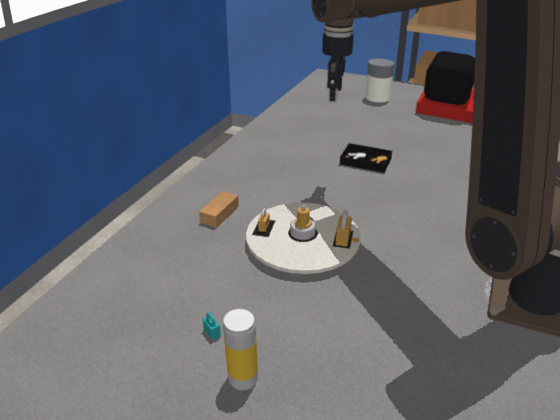

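```bash
python3 - <<'E'
from h import *
st(); print(ctrl.sign_off())
E
```

```text
t 35.53 p [ 0.5711 -0.2804  0.2471] yaw 101.07 down [-0.002  0.002 -1.   ] F [-0.3  0.2 -0.2] op 1.002 q [-0.62  0.19  1.66  0.    1.29 -2.38]
the job is handed in; nothing more can be done
None
```

I placed all four locks on the turntable in the order asked and handed the job in at 35.5 s, with the gripper open and clear of everything. In order: the large padlock on the rectangle by the stud, the small brass padlock on the rectangle opposite, the disc lock flat on the centre circle, and the rim cylinder collar down on the disc.

**Position:** In the last wrist and top views everything stands upright. Most measurements put each lock within about 1–2 mm of its mark. The padlock faces are within about 1° of the radial direction, except one rough top-view fit on the small padlock (below).

**Disagreements:**
- The top and wrist cameras differ by about 2.5 mm in y for the turntable's centre, which is roughly the calibration error.
- The disc's bevel and notch leave its centring uncertain by about 1–1.5 mm.
- One coarse top-view fit put the small padlock about 5° off, but its other fits and the wrist views agreed with the mark.

**Turntable angle:** The stud appears to have shifted about 1 mm at the rim, or roughly 0.5°. That is close to the measuring noise, so I left it.

**Other objects:** The arm did not touch the spray can, box, key tray or turquoise padlock, and they look unmoved.

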